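Close the espresso machine's boiler with its screw cap

ROBOT

A 7-joint arm with a two-finger parallel gripper is mounted at the origin on a cart in front of the work surface, level with it; the furniture and walls round the work are solid. World frame = base frame: x ahead of the robot, y to its left, z up, the work surface at z = 0. Lengths are in m, angles in degrees, forces in N, time in s.
With the tool pointing down it reaches from about 0.425 to 0.875 m from the base axis. Payload 4.7 kg.
Tool frame: the origin (TCP) lies at the very end of the fingers, on their centre line; the grasp point (between the pads) lies env.grip_point_offset behind it (env.grip_point_offset is the distance from the TCP to the grasp point, in m); z points along the fingers, y is the direction in which the jaws open and shut (so a half turn about z gives the same grasp; the last joint's range is limited). The gripper opens to 87 mm and grips with 3 to 60 N. Pads are 19 mm wide; open, the fingers measure 117 mm over their backs; the gripper's body (75 mm by 190 mm) begins 51 mm behind the grasp point.
Start: joints at [-67.489, 18.392, -4.016, 83.108, 1.295, 78.541, -3.26], TCP at [0.24, 0.604, 0.191] pointing down, gripper open.
Joint ranges: [-163.93, 163.93], [-17.29, 119.83], [-79.2, 71.16], [3.27, 140.29], [-89.18, 269.18], [5.43, 117.66], [-154.24, 154.24]. Speed limits (degrees/s): [147.25, 147.25, 180, 180, 180, 180, 180].

INTERFACE

Orientations are given as [roll, pitch, yaw] about the fixed x, y, z axes, in that order (R = Rz(yaw) Ry(pitch) Rx(roll)).
In Python, from cell import env gives the robot as it stands.
- The arm moves only by the tool send_rows, never from a script. Its argument "plan" is a list of rows, each a list of 7 numbers: the finger opening in mm, from 0 to 87, then the shift along the tool's x, y, z in mm, then the turn, a rotation vector about the tool's x, y, z in rad. A call has 1 to 12 rows; each row shifts and turns the commanded pose from where the row before left it, along the tool's axes as they then stand; what a row does not reach is not made up. A row lasts 1/10 s, in which the tool goes at most 50 mm and 8.59 degrees, less where a joint would pass 70% of its speed; a pose out of reach is approached as far as the arm can. A call is refused whole if a number of a shift passes 50 or a number of a turn 0.15, either way. A call with a gripper value outside its range is refused whole. The fingers move at their own pace and stop on an object; "grip_force" is the grip in N (left out, the last holds). Time passes only in rows, so rows that do not move let the fingers close. It gives the time, the measured TCP pose, the force and the opening at its end, in the units of the state.
- env.get_obs(): the state, without advancing time (a new reading comes with each control period).
- env.read_camera(name): name is "side" or "top"; returns the picture (384x512x3 uint8, red, green, blue); there is no depth.
- env.get_calibration(name): a dict with "fx", "fy", "cx", "cy" (pixels), "k1" (the pictures are not rectified: a ray, as slopes to the right and down, at radius r is drawn at 1 + k1 r^2 times it, then the intrinsics apply), "extrinsics" (4x4, takes a point from camera to world coordinates). Camera axes: x right, y down, z forward; pixel columns grow to the right and rows downward; lengths in m; the calibration is good to about 2 mm. A picture is of the moment at which its call begins. get_calibration takes no time and is no camera call.
- env.sign_off(): hands the job in, once; it reports no verdict.
Trained networks look in the newest picture that a camera, given by its name, has taken for a name from the list of things; names that differ only in an ending like _2 or _b are one class to them, and where a whole thing is asked for, a point or a joint stands for the part that bears it (a point fixed in the world has none). Each returns a list of dicts, best first, with "confidence" (0 to 1); they miss things now and then, are a little off and sometimes report something else, mostly with a low value. They report only what shows in the picture. A call takes as long as a camera call. They do not tell look-alikes from the thing itself.
- env.regions_of(camera, query): "region" (384x512 bool, what is visible of it) and "rect" ([left, top, right, bottom] in pixels, round what is visible of it).
The state is a dict: "time_s": time; "qpos": joint angles; "joint_velocities": joint speeds; "effort": joint torques, N m; "tool_pos": TCP position; "tool_rot": TCP orientation; "force": force on the tool from outside, world axes, zero at the start; "wrist_torque": the same for the moment, N m; "grip_width": finger opening in m.
Only numpy, scipy, OpenCV 4.12 (cv2) and the standard library are available. Lean on these libraries where they do the work, as an engineer would, in place of code of your own. Each camera call takes 0.05 s, during which the arm holds its last target. There are 200 camera calls.

TASK

The boiler of the espresso machine has just been filled. Pick up its loose filler cap, set it upright on the filler neck on top of the machine, feel for the thread by turning the cap gently backward (counter-clockwise) until it drops in at the thread start, then screw it forward (clockwise) until it squeezes the rubber seal firmly, and let go. Do not force or cross the thread, and leave the mug, the sugar canister and the timer where they stand.

Things in the scene. Friction and masses are not known exactly. Their poses are not given: they have to be found in the camera images.
- cap: Black screw cap standing upright on its metal stem; 120 g, 52 mm tall; origin under the stem's foot, z up along its axis. Stem 32 mm wide, foot chamfered to 25 mm. Three lugs stand 5 mm out of the stem 120 deg apart (27.5 deg wide, 5 mm thick, undersides 6 mm above the foot). Skirt 56 mm wide, 20 to 27 mm above the foot; fluted round grip 46 mm wide, 27 to 51 mm above it.
- sealing_face (a point): Point on the cap's axis 20.4 mm above its foot, level with the skirt's underside, which bears on the seal. With the lugs on the thread's top it is 8 to 13 mm above the rim and climbs as the cap turns backward; at a start it sinks to 2.7 mm (if caught on the way, ease it 1 deg at a time to the side that relieves the moment). Then 0.9 to 1.4 rad clockwise squeezes the seal 1 to 2.2 mm. The thread (16 mm a turn) holds by friction.
- machine: Black and steel espresso machine, 240 deep x 188 wide x 222 mm high, fixed; origin under its centre, -x is its front with the filter-holder handle. On its top stands a round brass filler neck, 55 mm wide, 28 mm high, on the centre line 30 mm behind the middle; a wire cup rail 10 mm above the top stands 48 mm or more from the neck's axis.
- mouth (a point): Centre of the filler neck's rim, 250 mm above the worktop; z up. Inside are three right-hand threads, 33.6 mm clear (0.8 mm of play round the stem), their tops 2 mm and more below the rim. Their blunt starts, 120 deg apart, lie at an angle that varies and is not measured; before each is a gap 36 deg wide for a lug. Jamming lugs on a start spoils it (70 N): press with 5 to 10 N, turn with under 0.4 N m.
- seal (a joint): Squeeze of the black rubber seal ring on the neck's rim: 0 free, when it stands 2.4 mm proud of the rim; grows in m as the cap is screwed down, 5 N per mm. Firm from 0.001 on; at 0.0024 the skirt meets the metal rim and the force rises steeply. The cap's own weight squeezes it 0.3 mm at most.
- mug: Mug with a handle, 80x117x102 mm, loose on the worktop in front of the machine to the left; origin under its centre.
- sugar_canister: Round canister with a wooden lid, 90 mm wide, 120 mm tall, loose on the worktop right of the machine; origin under its centre.
- kitchen_timer: Kitchen timer, 63 mm wide and tall, loose on the worktop to the right, behind where the cap stands; origin under its centre.
There are look-alikes about, which are no part of the job. There is more than one size of the cap; the job needs the smallest.

How it is judged:
By the outcome, as a careful person would: the job done as asked, in the order asked, and still so for the second after the job is handed in, with the robot touching nothing.
It also fails if it takes over 64 s, if anything falls off the work surface, if the arm or the gripper's body presses on something with over 40 N, if the wrist force passes 120 N, or if a joint passes its speed limit or range.

## Working session

There is one attempt and no reset: what is moved stays moved. The work goes in short steps, Python scripts to look and compute and a tool call to move; the robot and the scene stay as the last step left them, time stands still between calls to the robot, and variables do not carry over. Pictures are saved under pics/ and viewed, about 8 in all and at most 12, crops included, and the job is handed in when it is done.

Besides the shell and the picture viewer there is one more tool, called after "Request:" as a command line: name --pt "numbers of a row" for each row, then --argument value for the rest. send_rows: Moves the arm, as the interface text tells. Its arguments: {"type":"object","properties":{"plan":{"type":"array"},"grip_force":{"type":"number"}},"required":["plan"]}

```bash
ls; mkdir -p pics; cat > h.py <<'E'
from cell import env
import numpy as np, cv2
from scipy.spatial.transform import Rotation as R
def ray(cam,u,v):
    c=env.get_calibration(cam)
    K=np.array([[c['fx'],0,c['cx']],[0,c['fy'],c['cy']],[0,0,1]])
    p=cv2.undistortPoints(np.array([[[u,v]]],float),K,np.array([c['k1'],0,0,0,0.]))[0,0]
    E=np.array(c['extrinsics']); return E[:3,3],E[:3,:3]@np.array([p[0],p[1],1])
def at_z(cam,u,v,z):
    o,d=ray(cam,u,v); return o+d*(z-o[2])/d[2]
def proj(cam,P):
    c=env.get_calibration(cam);E=np.linalg.inv(np.array(c['extrinsics']));q=E[:3,:3]@np.array(P)+E[:3,3]
    s=q[:2]/q[2];s=s*(1+c['k1']*(s@s));return np.array([c['fx']*s[0]+c['cx'],c['fy']*s[1]+c['cy']])
def tri(c1,p1,c2,p2):
    o1,d1=ray(c1,*p1);o2,d2=ray(c2,*p2)
    d1/=np.linalg.norm(d1);d2/=np.linalg.norm(d2)
    t=np.linalg.lstsq(np.c_[d1,-d2],o2-o1,rcond=None)[0]
    a=o1+t[0]*d1;b=o2+t[1]*d2;return (a+b)/2,np.linalg.norm(a-b)
E
python3 - <<'E'
from h import *
np.set_printoptions(precision=4,suppress=True)
s=env.get_obs();print(s,env.grip_point_offset)
for c in('side','top'):
    im=env.read_camera(c);cv2.imwrite(f'pics/{c}0.png',im[:,:,::-1])
    k=env.get_calibration(c);print(c,k['fx'],k['k1'],np.array(k['extrinsics']))
    for q in('cap','machine','mug','sugar_canister','kitchen_timer','mouth','seal'):
        try:
            for r in env.regions_of(c,q): print(q,round(r['confidence'],2),r['rect'],int(r['region'].sum()))
        except Exception as e: print(q,e)
E
```

```text
pics
{'time_s': 0.0, 'qpos': array([-67.4876,  18.4396,  -4.0133,  83.1746,   1.2939,  78.5391,
        -3.2622]), 'joint_velocities': array([ 0.0596,  0.0501,  0.0202, -0.0063,  0.0456,  0.0209,  0.0088]), 'effort': array([ -0.0002, -49.1287,  -0.4039, -31.2528,  -0.064 ,   0.0437,
         0.0002]), 'tool_pos': array([0.2402, 0.6033, 0.1902]), 'tool_rot': array([-179.8919,    0.0053,  158.2927]), 'force': array([ 0.4427, -0.7702, -0.4565]), 'wrist_torque': array([-0.0019, -0.0228, -0.0304]), 'grip_width': 0.08702556816776076} 0.0187
side 426.6716471879396 0.028583577772484187 [[ 0.0577 -0.6112  0.7893 -0.6039]
 [-0.9982 -0.0466  0.0369 -0.0557]
 [ 0.0142 -0.7901 -0.6128  1.0406]
 [ 0.      0.      0.      1.    ]]
cap 0.9 [287.5, 226.1, 308.0, 246.6] 387
cap 0.69 [348.8, 222.0, 369.8, 245.7] 364
cap 0.64 [320.8, 230.7, 335.7, 248.8] 217
cap 0.51 [221.6, 168.7, 268.4, 256.7] 2584
machine 0.85 [223.3, 166.5, 267.4, 255.3] 2733
sugar_canister 0.56 [301.8, 183.4, 327.0, 220.1] 761
sugar_canister 0.4 [121.4, 234.3, 156.6, 273.7] 960
kitchen_timer 0.74 [335.0, 198.5, 352.1, 218.9] 249
mouth 0.91 [223.3, 167.3, 271.1, 261.1] 2609
top 358.5682434238101 -0.08545416556440878 [[-0.0876 -0.9744  0.2069  0.286 ]
 [-0.9961  0.085  -0.0216  0.0327]
 [ 0.0034 -0.208  -0.9781  1.2893]
 [ 0.      0.      0.      1.    ]]
cap 0.79 [353.8, 186.5, 371.6, 204.4] 300
cap 0.77 [296.8, 201.9, 314.2, 223.1] 298
cap 0.64 [325.7, 200.7, 343.1, 213.1] 161
machine 0.63 [202.3, 158.3, 270.7, 251.9] 4955
mug 0.86 [142.8, 246.6, 180.6, 272.0] 711
sugar_canister 0.63 [297.5, 138.6, 332.4, 171.9] 689
kitchen_timer 0.75 [336.9, 146.0, 353.1, 164.7] 256
mouth 0.79 [204.5, 157.5, 274.6, 253.4] 4877
seal 0.63 [145.0, 247.0, 177.8, 271.5] 703
```

```bash
python3 - <<'E'
from h import *
a=cv2.imread('pics/side0.png');b=cv2.imread('pics/top0.png')
def crop(i,x0,y0,x1,y1,s): return cv2.resize(i[y0:y1,x0:x1],None,fx=s,fy=s,interpolation=cv2.INTER_CUBIC)
A=crop(a,110,150,380,280,2.95);B=crop(b,125,130,395,280,2.0)
A=cv2.resize(A,(756,364))
cv2.imwrite('pics/over.png',cv2.resize(np.vstack([a[130:290],b[120:290]]),(780,500)))
A=crop(a,275,210,385,260,7);B=crop(b,285,180,385,230,7.7)
A=A[:,:770];B=B[:,:770]
w=max(A.shape[1],B.shape[1]);pad=lambda i:cv2.copyMakeBorder(i,0,0,0,w-i.shape[1],0)
m=np.vstack([pad(A),pad(B)]);print(m.shape);cv2.imwrite('pics/caps.png',m)
E
```

```text
(735, 770, 3)
```

View pics/over.png

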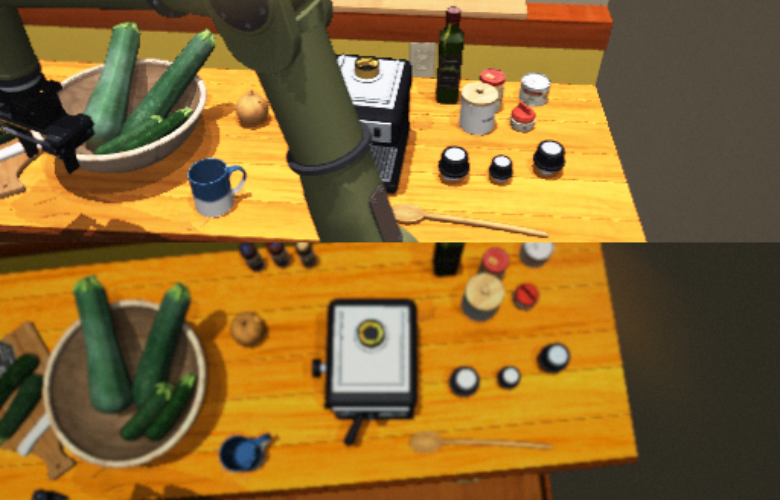

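View pics/caps.png

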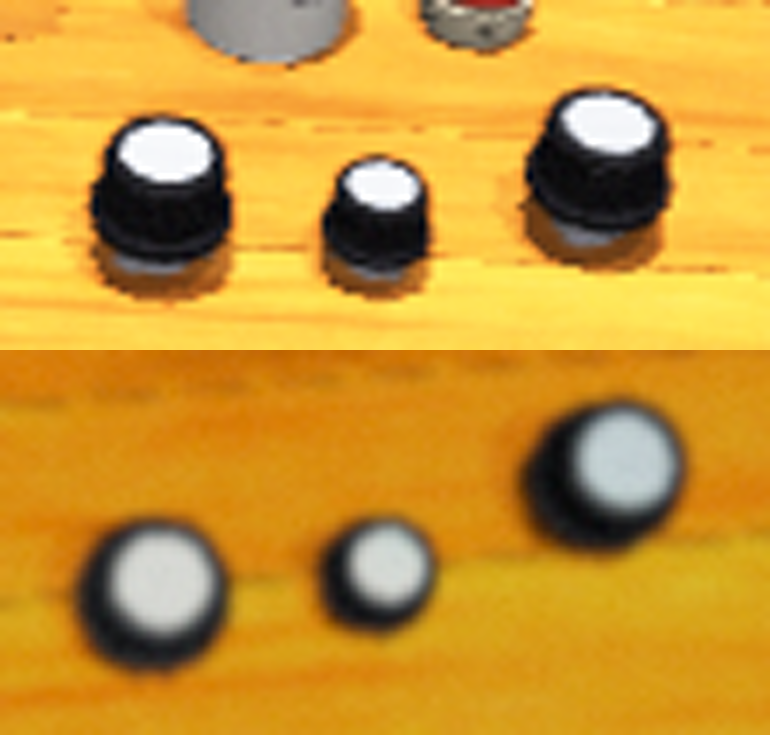

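Three caps are in view. In the top picture they are at about (305,212), (335,207) and (363,195); in the side picture at (298,236), (329,239) and (360,234). The middle one is clearly the smallest, so it is the one the job needs, and I'll check its size. The brass neck shows in the top picture near (243,188).

```bash
python3 - <<'E'
from h import *
np.set_printoptions(precision=4,suppress=True)
a=cv2.imread('pics/side0.png');b=cv2.imread('pics/top0.png')
def blob(im,x0,y0,x1,y1,thr):
    s=im[y0:y1,x0:x1].min(2).astype(float);m=np.clip((s-thr[0])/(thr[1]-thr[0]),0,1)
    m[m<.3]=0
    yy,xx=np.mgrid[y0:y1,x0:x1];return (m*xx).sum()/m.sum(),(m*yy).sum()/m.sum(),m.sum()
for n,bs,bt in (('L',(287,222,309,246),(296,200,316,224)),('M',(320,230,338,246),(325,199,345,214)),('R',(350,220,372,242),(352,184,374,205))):
    S=blob(a,*bs,(100,210));T=blob(b,*bt,(100,200))
    P,e=tri('side',S[:2],'top',T[:2]);print(n,S,T,P,e,'topz.052',at_z('top',*T[:2],.052),at_z('side',*S[:2],.052))
    d=P-np.array(env.get_calibration('top')['extrinsics'])[:3,3]
    print(' disc diam mm top',2*np.sqrt(T[2]/np.pi)/358.6*np.linalg.norm(d)*1000)
A=cv2.resize(a[150:200,215:275],None,fx=8,fy=8,interpolation=3);B=cv2.resize(b[150:265,195:285],None,fx=5.2,fy=5.2,interpolation=3)
B=B[:400*2];h=max(A.shape[0],B.shape[0]);p=lambda i:cv2.copyMakeBorder(i,0,h-i.shape[0],0,0,0)
m=np.hstack([p(A)[:, 160:480],p(B)]);print(m.shape);cv2.imwrite('pics/neck.png',m)
E
```

```text
L (np.float64(298.24584971603315), np.float64(231.38881607688947), np.float64(83.23636363636365)) (np.float64(305.63632179675994), np.float64(209.52061855670104), np.float64(108.64)) [ 0.4868 -0.1425  0.0687] 0.002156619340249989 topz.052 [ 0.4894 -0.1438  0.052 ] [ 0.5058 -0.1451  0.052 ]
 disc diam mm top 40.97402094245612
M (np.float64(329.14734042553187), np.float64(236.05797872340423), np.float64(51.27272727272728)) (np.float64(335.01657645466844), np.float64(207.40341677943167), np.float64(59.120000000000005)) [ 0.4876 -0.2489  0.0536] 0.0022378726827304053 topz.052 [ 0.4878 -0.2481  0.052 ] [ 0.4897 -0.2503  0.052 ]
 disc diam mm top 31.04824704090731
R (np.float64(361.4890154597233), np.float64(227.25746832500286), np.float64(78.20909090909092)) (np.float64(365.79118088422024), np.float64(193.9049982684982), np.float64(86.63)) [ 0.5232 -0.3604  0.0696] 0.002429288829240276 topz.052 [ 0.5266 -0.3647  0.052 ] [ 0.5441 -0.3672  0.052 ]
 disc diam mm top 38.168024338097126
(598, 788, 3)
```

View pics/neck.png

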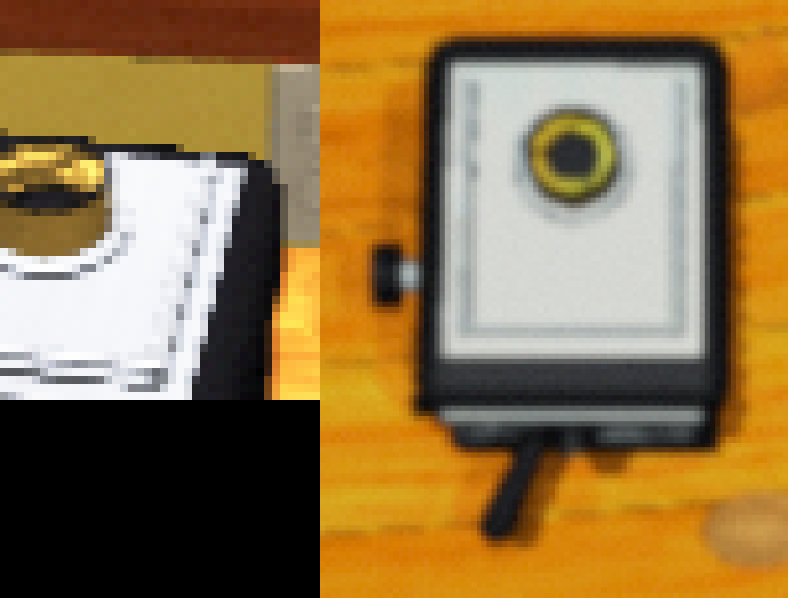

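```bash
cat >> h.py <<'E'
def rows(waypts,start=None):
    """waypts: (x,y,z,yaw,n) -> rounded rows, integrating the rounded commands"""
    s=env.get_obs() if start is None else None
    p,yaw=(s['tool_pos'].copy(),s['tool_rot'][2]) if s else (np.array(start[:3],float),start[3])
    out=[]
    for x,y,z,w,n in waypts:
        for i in range(n):
            k=n-i; d=(np.array([x,y,z])-p)*1e3/k; dw=(w-yaw)/k
            c,sn=np.cos(np.radians(yaw)),np.sin(np.radians(yaw))
            t=np.round([c*d[0]+sn*d[1],sn*d[0]-c*d[1],-d[2]]); r=round(-np.radians(dw),2)
            out.append([*t.tolist(),r]); p=p+np.array([c*t[0]+sn*t[1],sn*t[0]-c*t[1],-t[2]])/1e3; yaw-=np.degrees(r)
    for o in out: print(o)
    print('end',p,yaw)
E
python3 - <<'E'
from h import *
np.set_printoptions(precision=4,suppress=True)
b=cv2.imread('pics/top0.png')[170:200,230:256]
hsv=cv2.cvtColor(b,cv2.COLOR_BGR2HSV)
m=((hsv[...,1]>90)|(hsv[...,2]<110)).astype(np.uint8)
for r in m: print(''.join('.#'[v] for v in r))
cs,_=cv2.findContours(m,cv2.RETR_EXTERNAL,cv2.CHAIN_APPROX_NONE);c=max(cs,key=len)
print(cv2.minEnclosingCircle(c), cv2.fitEllipse(c))
br=(hsv[...,1]>130)&(hsv[...,2]>110); ys,xs=np.nonzero(hsv[...,2]<100);print('hole',xs.mean()+230,ys.mean()+170,len(xs))
for u,v in((243,179.3),(xs.mean()+230,ys.mean()+170)): print(at_z('top',u,v,.25))
print('canister',at_z('top',315,155,.12),'timer',at_z('top',345,155,.06))
# machine top corners px
for u,v in((321,40),(725,40),(725,405),(421,405)): pass
for u,v in((430,45),(722,45),(722,400),(430,400)): print('corner',at_z('top',195+(u-320)/5.2-.5,150+v/5.2-.5,.222))
rows([(.32,.6,.38,158,5),(.58,.25,.38,110,9),(.62,0,.38,90,6),(.488,-.249,.2,63,7)])
E
```

```text
..........................
.............###..........
..........########........
........###########.......
.......#############......
......##############......
......###############.....
.....################.....
.....#################....
.....#################....
......################....
......################....
......################....
......################....
.......###############....
.......##############.....
.......#############......
........###########.......
..........#######.........
.............#............
..........................
..........................
..........................
..........................
..........................
..........................
..........................
..........................
..........................
..........................
((13.571428298950195, 9.952381134033203), 9.065746307373047) ((13.195987701416016, 9.8725004196167), (15.874613761901855, 17.386320114135742), 167.6925811767578)
hole 243.79787234042553 181.45744680851064 94
[0.5646 0.0612 0.25  ]
[0.5577 0.0593 0.25  ]
canister [ 0.6641 -0.1878  0.12  ] t
[... 512 characters left out ...]
, np.float64(0.09)]
[-48.0, -5.0, 0.0, np.float64(0.1)]
[-48.0, 0.0, 0.0, np.float64(0.09)]
[-48.0, 5.0, 0.0, np.float64(0.1)]
[-48.0, 9.0, 0.0, np.float64(0.09)]
[-41.0, -8.0, 0.0, np.float64(0.06)]
[-42.0, -6.0, 0.0, np.float64(0.06)]
[-42.0, -3.0, 0.0, np.float64(0.06)]
[-42.0, -0.0, 0.0, np.float64(0.06)]
[-42.0, 2.0, 0.0, np.float64(0.06)]
[-42.0, 4.0, 0.0, np.float64(0.05)]
[-36.0, -19.0, 26.0, np.float64(0.07)]
[-37.0, -16.0, 26.0, np.float64(0.07)]
[-38.0, -14.0, 26.0, np.float64(0.07)]
[-39.0, -11.0, 26.0, np.float64(0.07)]
[-39.0, -8.0, 25.0, np.float64(0.06)]
[-40.0, -6.0, 26.0, np.float64(0.07)]
[-39.0, -4.0, 25.0, np.float64(0.06)]
end [ 0.4879 -0.2485  0.2003] 63.18588963805186
```

Request:
send_rows --pt "87 -15 5 -38 0 0 0" --pt "87 -15 5 -38 0 0 0" --pt "87 -15 5 -38 0 0 0" --pt "87 -15 5 -38 0 0 0" --pt "87 -15 5 -38 0 0 0" --pt "87 -42 -25 0 0 0 0.09" --pt "87 -44 -21 0 0 0 0.09" --pt "87 -45 -17 0 0 0 0.09" --pt "87 -47 -13 0 0 0 0.09" --pt "87 -48 -9 0 0 0 0.09" --pt "87 -48 -5 0 0 0 0.1" --pt "87 -48 0 0 0 0 0.09"

```text
time_s: 2.0
tool_pos: [0.5254, 0.327, 0.3816]
tool_rot: [180.0, -0.0, 121.4]
force: [0.3, 0.2, -0.3]
grip_width: 0.0869
```

```bash
python3 - <<'E'
from h import *
s=env.get_obs();print(s['time_s'],s['tool_pos'],s['tool_rot'],s['qpos'])
rows([(.58,.2,.38,105,3),(.58,0,.38,90,5),(.488,-.249,.2,63,7)])
E
```

```text
2.0 [0.52541064 0.32703219 0.38163507] [ 1.79957650e+02 -1.02769552e-02  1.21406768e+02] [-43.69428796  13.65864314  12.16006703  67.99198775  -2.89353908
  98.59142845  -0.89626188]
[-46.0, -7.0, 1.0, np.float64(0.1)]
[-46.0, -2.0, 0.0, np.float64(0.09)]
[-46.0, 3.0, 1.0, np.float64(0.1)]
[-39.0, -10.0, -0.0, np.float64(0.05)]
[-39.0, -8.0, -0.0, np.float64(0.05)]
[-39.0, -7.0, -0.0, np.float64(0.05)]
[-40.0, -4.0, -0.0, np.float64(0.05)]
[-40.0, -3.0, -0.0, np.float64(0.06)]
[-36.0, -13.0, 26.0, np.float64(0.07)]
[-36.0, -11.0, 26.0, np.float64(0.07)]
[-37.0, -8.0, 26.0, np.float64(0.07)]
[-37.0, -5.0, 25.0, np.float64(0.06)]
[-38.0, -3.0, 26.0, np.float64(0.07)]
[-38.0, -0.0, 25.0, np.float64(0.06)]
[-38.0, 1.0, 26.0, np.float64(0.07)]
end [ 0.48767631 -0.24889864  0.19963507] 62.965073022259105
```

Request:
send_rows --pt "87 -46 -7 1 0 0 0.1" --pt "87 -46 -2 0 0 0 0.09" --pt "87 -46 3 1 0 0 0.1" --pt "87 -39 -10 0 0 0 0.05" --pt "87 -39 -8 0 0 0 0.05" --pt "87 -39 -7 0 0 0 0.05" --pt "87 -40 -4 0 0 0 0.05" --pt "87 -40 -3 0 0 0 0.06" --pt "87 -36 -13 26 0 0 0.07" --pt "87 -36 -11 26 0 0 0.07" --pt "87 -37 -8 26 0 0 0.07" --pt "87 -37 -5 25 0 0 0.06"

```text
time_s: 3.2
tool_pos: [0.5275, -0.1415, 0.2755]
tool_rot: [180.0, -0.0, 74.5]
force: [1.9, -0.5, -0.6]
grip_width: 0.0869
```

```bash
python3 - <<'E'
from h import *
np.set_printoptions(precision=4,suppress=True)
s=env.get_obs();print(s['time_s'],s['tool_pos'],s['tool_rot'],s['qpos'])
im=env.read_camera('side')[:,:,::-1];cv2.imwrite('pics/side1.png',im)
im2=env.read_camera('top')[:,:,::-1];cv2.imwrite('pics/top1.png',im2)
A=cv2.resize(im[150:275,205:385],(792,550),interpolation=3);cv2.imwrite('pics/s1.png',A)
rows([(.488,-.249,.15,63,4)])
E
```

```text
3.2 [ 0.5275 -0.1415  0.2755] [179.9628  -0.0351  74.4924] [-18.4504   3.7835  32.6093  91.421   -2.079   85.3555  -1.2385]
[-27.0, -2.0, 31.0, np.float64(0.05)]
[-27.0, -0.0, 31.0, np.float64(0.05)]
[-27.0, 1.0, 31.0, np.float64(0.05)]
[-27.0, 3.0, 30.0, np.float64(0.04)]
end [ 0.4882 -0.2488  0.1504] 63.126071351249884
```

View pics/s1.png

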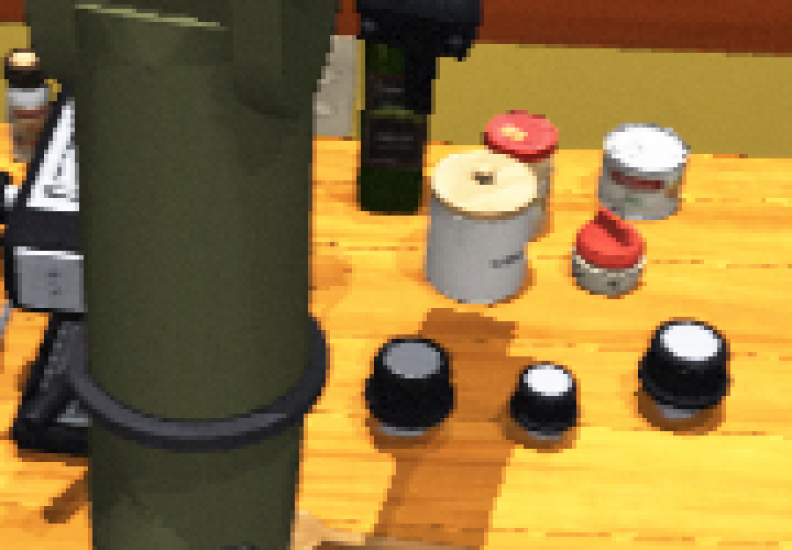

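The view matches: the middle cap, at crop (545,400), is the smallest and hasn't moved. The arm hides the neck from this side, so I'll go down to the cap now.

Request:
send_rows --pt "87 -27 -2 31 0 0 0.05" --pt "87 -27 0 31 0 0 0.05" --pt "87 -27 1 31 0 0 0.05" --pt "87 -27 3 30 0 0 0.04" --pt "87 0 0 30 0 0 0" --pt "87 0 0 30 0 0 0" --pt "87 0 0 0 0 0 0" --pt "87 0 0 0 0 0 0"

```text
time_s: 4.1
tool_pos: [0.4944, -0.2424, 0.0939]
tool_rot: [-180.0, 0.0, 63.8]
force: [1.2, 0.3, 0.5]
grip_width: 0.0869
```

```bash
python3 - <<'E'
from h import *
np.set_printoptions(precision=4,suppress=True)
s=env.get_obs();print(s['time_s'],s['tool_pos'],s['tool_rot'],s['qpos'])
im=env.read_camera('side')[:,:,::-1];cv2.imwrite('pics/side2.png',im)
im2=env.read_camera('top')[:,:,::-1];cv2.imwrite('pics/top2.png',im2)
A=cv2.resize(im[175:260,290:375],(400,400),interpolation=3);B=cv2.resize(im2[165:250,290:375],(400,400),interpolation=3)
cv2.imwrite('pics/g2.png',np.hstack([A,B]))
p=s['tool_pos'];print('tcp px',proj('side',p),proj('top',p))
rows([(.488,-.249,.03,63,4)])
E
```

```text
4.1 [ 0.4944 -0.2424  0.0939] [-179.9993    0.0062   63.8087] [-10.2888  11.7654  37.746  105.6195  -7.8942  65.237    4.0027]
tcp px [328.1069 225.8237] [335.6022 203.4602]
[-2.0, -1.0, 16.0, np.float64(0.0)]
[-2.0, -1.0, 16.0, np.float64(0.0)]
[-2.0, -1.0, 17.0, np.float64(0.01)]
[-3.0, -1.0, 16.0, np.float64(0.0)]
end [ 0.4879 -0.2492  0.0303] 63.235530837778974
```

View pics/g2.png

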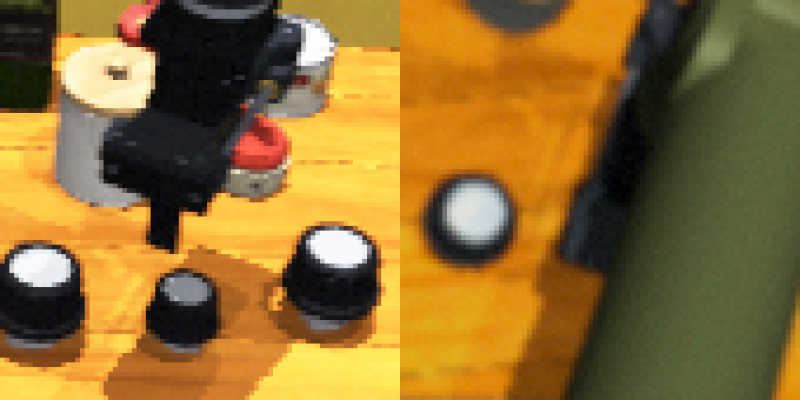

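The near finger, at crop (165,230), hangs just above the small cap at crop (185,310), which agrees with the projected TCP. I'll correct by about 9 mm and go down.

Request:
send_rows --pt "87 -3 -1 0 0 0 0" --pt "87 -3 -1 0 0 0 0" --pt "87 -3 -2 16 0 0 0.01" --pt "87 0 0 16 0 0 0" --pt "87 0 0 16 0 0 0" --pt "87 0 0 16 0 0 0" --pt "87 0 0 0 0 0 0" --pt "87 0 0 0 0 0 0"

```text
time_s: 5.0
tool_pos: [0.4864, -0.2494, 0.0299]
tool_rot: [180.0, 0.0, 63.2]
force: [0.7, 0.2, -0.4]
grip_width: 0.0873
```

Request:
send_rows --pt "40 0 0 0 0 0 0" --pt "40 0 0 0 0 0 0" --pt "40 0 0 0 0 0 0" --pt "40 0 0 0 0 0 0" --pt "40 0 0 0 0 0 0" --pt "40 0 0 0 0 0 0" --grip_force 25

```text
time_s: 5.6
tool_pos: [0.4863, -0.249, 0.0293]
tool_rot: [180.0, -0.0, 63.2]
force: [-0.6, -0.5, -0.4]
grip_width: 0.0469
```

```bash
python3 - <<'E'
from h import *
np.set_printoptions(precision=4,suppress=True)
s=env.get_obs();print(s['time_s'],s['tool_pos'],s['tool_rot'],s['force'],s['wrist_torque'],s['grip_width'],s['qpos'])
rows([(.488,-.2,.34,66,7),(.52,-.05,.345,78,5),(.562,.06,.345,90,5)])
E
```

```text
5.6 [ 0.4863 -0.249   0.0293] [179.9972  -0.0078  63.1884] [-0.5552 -0.4531 -0.3976] [-0.0771  0.0795 -0.0555] 0.046878060156731946 [ -8.283   16.0145  37.1836 109.5925 -11.3438  58.0343   7.0652]
[6.0, -3.0, -44.0, np.float64(-0.01)]
[6.0, -3.0, -44.0, np.float64(-0.01)]
[7.0, -3.0, -45.0, np.float64(-0.01)]
[6.0, -3.0, -44.0, np.float64(-0.0)]
[7.0, -3.0, -45.0, np.float64(-0.01)]
[6.0, -2.0, -44.0, np.float64(-0.0)]
[7.0, -3.0, -45.0, np.float64(-0.01)]
[30.0, -6.0, -1.0, np.float64(-0.04)]
[30.0, -5.0, -1.0, np.float64(-0.04)]
[30.0, -4.0, -1.0, np.float64(-0.04)]
[31.0, -3.0, -1.0, np.float64(-0.04)]
[31.0, -1.0, -1.0, np.float64(-0.05)]
[23.0, 4.0, 0.0, np.float64(-0.04)]
[23.0, 5.0, 0.0, np.float64(-0.04)]
[23.0, 5.0, 0.0, np.float64(-0.04)]
[23.0, 6.0, 0.0, np.float64(-0.04)]
[22.0, 8.0, 0.0, np.float64(-0.05)]
end [0.5624 0.0599 0.3453] 90.11737435548935
```

Request:
send_rows --pt "40 0 0 -20 0 0 0" --pt "40 6 -3 -44 0 0 -0.01" --pt "40 6 -3 -44 0 0 -0.01" --pt "40 7 -3 -45 0 0 -0.01" --pt "40 7 -3 -44 0 0 0" --pt "40 7 -3 -45 0 0 -0.01" --pt "40 6 -3 -45 0 0 -0.01" --pt "40 7 -3 -27 0 0 -0.01" --pt "40 30 -6 -1 0 0 -0.04" --pt "40 30 -5 -1 0 0 -0.04" --pt "40 30 -4 -1 0 0 -0.04" --pt "40 30 -3 -1 0 0 -0.04"

```text
time_s: 6.8
tool_pos: [0.5111, -0.0782, 0.3474]
tool_rot: [180.0, -0.0, 75.9]
force: [0.6, -0.4, -0.1]
grip_width: 0.04
```

```bash
python3 - <<'E'
from h import *
np.set_printoptions(precision=4,suppress=True)
s=env.get_obs();print(s['time_s'],s['tool_pos'],s['tool_rot'],s['force'],s['wrist_torque'],s['grip_width'],s['qpos'])
im=env.read_camera('side')[:,:,::-1];cv2.imwrite('pics/side3.png',im)
im2=env.read_camera('top')[:,:,::-1];cv2.imwrite('pics/top3.png',im2)
A=cv2.resize(im[110:230,200:320],(400,400),interpolation=3);B=cv2.resize(im2[130:250,200:320],(400,400),interpolation=3)
cv2.imwrite('pics/g3.png',np.hstack([A,B]))
rows([(.562,.06,.33,90,7)])
E
```

```text
6.8 [ 0.5111 -0.0782  0.3474] [179.9891  -0.0138  75.8811] [ 0.5882 -0.4095 -0.0888] [-0.0831  0.0276  0.0354] 0.04000883049541529 [-23.279   -0.491   29.0325  87.0651   0.2265  93.3514  -8.3529]
[20.0, 2.0, 2.0, np.float64(-0.03)]
[20.0, 3.0, 2.0, np.float64(-0.03)]
[20.0, 4.0, 3.0, np.float64(-0.04)]
[20.0, 4.0, 2.0, np.float64(-0.03)]
[20.0, 5.0, 3.0, np.float64(-0.04)]
[19.0, 6.0, 2.0, np.float64(-0.03)]
[20.0, 7.0, 3.0, np.float64(-0.04)]
end [0.5621 0.0603 0.3298] 90.09187856913799
```

View pics/g3.png

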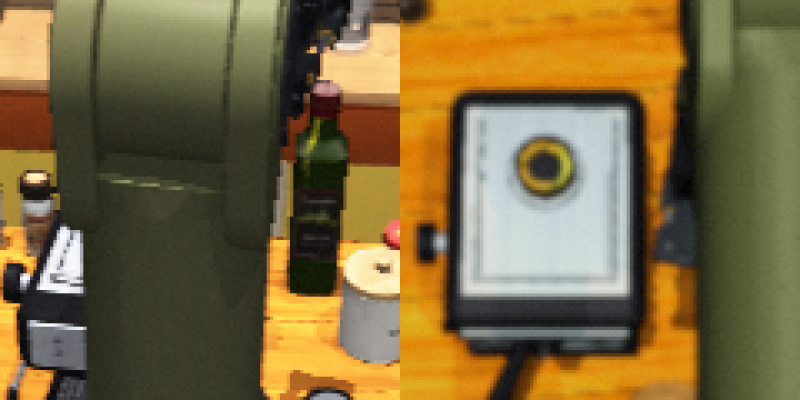

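The opening reads 40 mm, so the cap slipped out of the fingers. I'll find where it is now.

```bash
python3 - <<'E'
from h import *
for c in('side','top'):
    for r in env.regions_of(c,'cap'): print(c,round(r['confidence'],2),r['rect'],int(r['region'].sum()))
im=cv2.imread('pics/side3.png');im2=cv2.imread('pics/top3.png')
A=cv2.resize(im[200:270,270:385],(780,475),interpolation=3)
cv2.imwrite('pics/lost.png',A)
E
```

```text
side 0.6 [348.0, 222.7, 367.3, 244.3] 353
side 0.59 [289.6, 226.3, 309.0, 248.9] 374
side 0.46 [323.4, 231.8, 332.9, 249.6] 211
top 0.5 [352.4, 184.9, 372.0, 205.6] 314
```

View pics/lost.png

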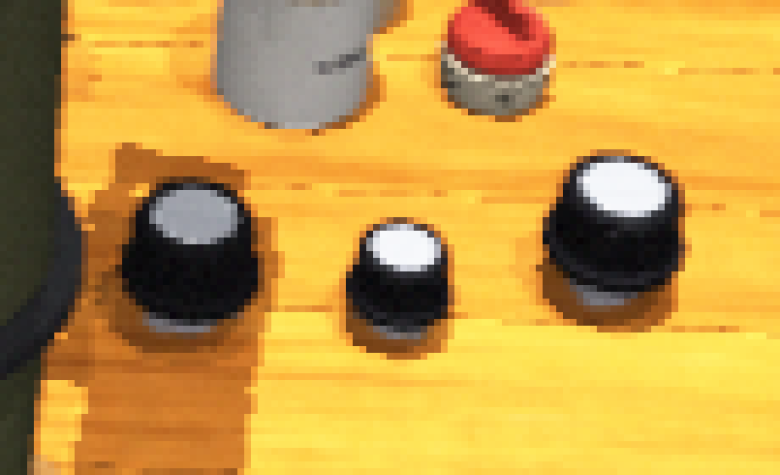

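The cap still stands upright where it was. I started lifting while the fingers were still closing, at about 67 mm/s. I'll go back, regrip, and wait until the jaws have settled.

```bash
python3 - <<'E'
from h import *
np.set_printoptions(precision=4,suppress=True)
def blob(im,x0,y0,x1,y1,thr):
    s=im[y0:y1,x0:x1].min(2).astype(float);m=np.clip((s-thr[0])/(thr[1]-thr[0]),0,1);m[m<.3]=0
    yy,xx=np.mgrid[y0:y1,x0:x1];return (m*xx).sum()/m.sum(),(m*yy).sum()/m.sum(),m.sum()
for f in('side0','side3'):
    b=blob(cv2.imread(f'pics/{f}.png'),320,230,338,246,(100,210));print(b,at_z('side',*b[:2],.052))
rows([(.5,-.19,.2,66,4),(.487,-.249,.11,63,3),(.487,-.249,.0295,63,3)])
E
```

```text
(np.float64(329.14734042553187), np.float64(236.05797872340423), np.float64(51.27272727272728)) [ 0.4897 -0.2503  0.052 ]
(np.float64(329.1790672837309), np.float64(236.062833748665), np.float64(51.07272727272727)) [ 0.4897 -0.2505  0.052 ]
[-28.0, 4.0, 37.0, np.float64(0.04)]
[-27.0, 5.0, 37.0, np.float64(0.04)]
[-27.0, 6.0, 37.0, np.float64(0.05)]
[-27.0, 8.0, 36.0, np.float64(0.04)]
[-20.0, 4.0, 30.0, np.float64(0.02)]
[-20.0, 4.0, 30.0, np.float64(0.02)]
[-19.0, 5.0, 30.0, np.float64(0.02)]
[-0.0, 0.0, 27.0, np.float64(-0.0)]
[-0.0, 0.0, 27.0, np.float64(-0.0)]
[-0.0, 0.0, 27.0, np.float64(-0.0)]
end [ 0.4868 -0.2487  0.029 ] 62.71752220962151
```

Request:
send_rows --pt "87 -28 4 37 0 0 0.04" --pt "87 -27 5 37 0 0 0.04" --pt "87 -27 6 37 0 0 0.05" --pt "87 -27 8 36 0 0 0.04" --pt "87 -20 4 30 0 0 0.02" --pt "87 -20 4 30 0 0 0.02" --pt "87 -19 5 30 0 0 0.02" --pt "87 0 0 0 0 0 0" --pt "87 0 0 0 0 0 0"

```text
time_s: 7.9
tool_pos: [0.4858, -0.2502, 0.1105]
tool_rot: [-180.0, 0.0, 62.5]
force: [0.4, -0.1, 0.0]
grip_width: 0.0867
```

```bash
python3 - <<'E'
from h import *
np.set_printoptions(precision=4,suppress=True)
rows([(.488,-.2495,.0292,63,4)])
E
```

```text
[0.0, 0.0, 20.0, np.float64(-0.0)]
[1.0, 1.0, 20.0, np.float64(-0.0)]
[0.0, 0.0, 21.0, np.float64(-0.0)]
[1.0, 1.0, 20.0, np.float64(-0.01)]
end [ 0.4885 -0.2494  0.0295] 63.05264338690026
```

Request:
send_rows --pt "87 1 1 20 0 0 0" --pt "87 1 1 20 0 0 0" --pt "87 0 0 21 0 0 0" --pt "55 0 0 20 0 0 0" --pt "40 0 0 0 0 0 0" --pt "40 0 0 0 0 0 0" --pt "40 0 0 0 0 0 0" --pt "40 0 0 0 0 0 0" --pt "40 0 0 0 0 0 0" --pt "40 0 0 0 0 0 0" --pt "40 0 0 0 0 0 0" --pt "40 0 0 0 0 0 0" --grip_force 25

```text
time_s: 9.1
tool_pos: [0.4891, -0.2485, 0.0293]
tool_rot: [180.0, -0.0, 62.6]
force: [1.3, -0.6, 0.3]
grip_width: 0.0402
```

Request:
send_rows --pt "40 0 0 0 0 0 0" --pt "40 0 0 0 0 0 0" --pt "40 0 0 0 0 0 0"

```text
time_s: 9.4
tool_pos: [0.489, -0.2485, 0.0292]
tool_rot: [-180.0, -0.0, 62.6]
force: [-1.5, -0.2, -0.4]
grip_width: 0.0403
```

```bash
python3 - <<'E'
from h import *
np.set_printoptions(precision=4,suppress=True)
s=env.get_obs();print(s['time_s'],s['tool_pos'],s['tool_rot'],s['force'],s['wrist_torque'],s['grip_width'],s['qpos'])
E
```

```text
9.4 [ 0.489  -0.2485  0.0292] [-179.9964   -0.0003   62.6107] [-1.4694 -0.2345 -0.4494] [-0.0993  0.1107  0.0157] 0.0402941273446792 [ -8.7792  16.4006  37.6838 109.2998 -11.7261  58.136    6.6239]
```

Request:
send_rows --pt "20 0 0 0 0 0 0" --pt "20 0 0 0 0 0 0" --pt "20 0 0 0 0 0 0" --pt "20 0 0 0 0 0 0"

```text
time_s: 9.8
tool_pos: [0.4891, -0.2485, 0.0293]
tool_rot: [180.0, -0.0, 62.6]
force: [0.4, -0.4, 0.1]
grip_width: 0.0216
```

```bash
python3 - <<'E'
from h import *
np.set_printoptions(precision=4,suppress=True)
im=env.read_camera('side')[:,:,::-1];cv2.imwrite('pics/side4.png',im)
cv2.imwrite('pics/g4.png',cv2.resize(im[200:260,290:370],(800,600),interpolation=3))
s=env.get_obs();print(s['force'],s['wrist_torque'],s['grip_width'])
E
```

```text
[-0.2413 -0.5675  0.6048] [-0.1305  0.0661  0.0403] 0.021057522272153375
```

View pics/g4.png

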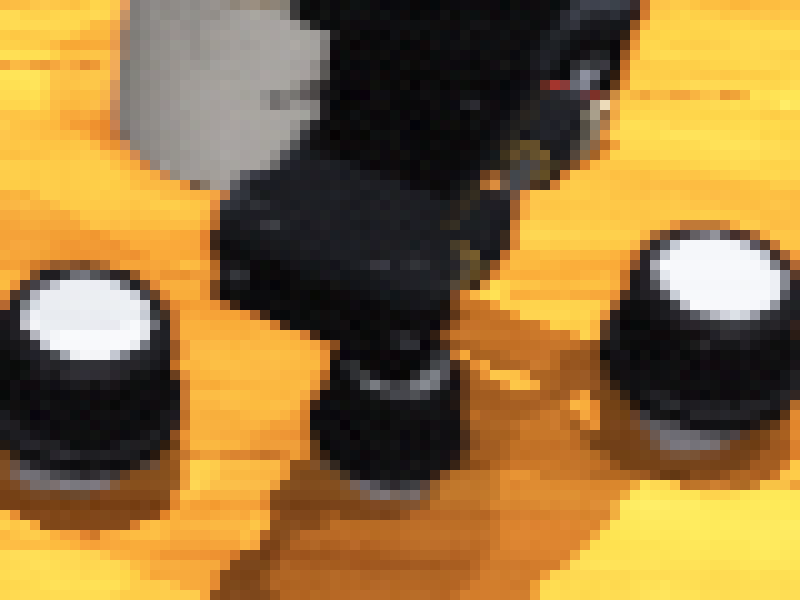

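```bash
python3 - <<'E'
from h import *
np.set_printoptions(precision=4,suppress=True)
s=env.get_obs();p=s['tool_pos'];a=np.radians(s['tool_rot'][2]);y=np.array([np.sin(a),-np.cos(a),0]);x=np.array([np.cos(a),np.sin(a),0]);print('jaw',y)
print('tcp',proj('side',p),proj('top',p))
for o in(-.0105,-.025): print('finger tip near',o,proj('side',p+o*y))
for d in (.095,.0375,.06):
  for e in(-.0375,.0375,.095): 
    print('body',d,e,proj('side',p-d*y+e*x+[0,0,.07]))
for z in(0,.02,.052): print('cap axis z',z,proj('side',[.488,-.249,z]),proj('top',[.488,-.249,z]))
for r in env.regions_of('side','cap'): print(round(r['confidence'],2),r['rect'])
E
```

```text
jaw [ 0.8879 -0.46    0.    ]
tcp [327.8543 241.0301] [333.7866 208.1915]
finger tip near -0.0105 [326.6364 242.8204]
finger tip near -0.025 [324.935  245.3218]
body 0.095 -0.0375 [329.3784 246.705 ]
body 0.095 0.0375 [307.8956 238.2183]
body 0.095 0.095 [292.0581 231.9637]
body 0.0375 -0.0375 [336.3719 236.2032]
body 0.0375 0.0375 [315.3317 228.1748]
body 0.0375 0.095 [299.8051 222.2508]
body 0.06 -0.0375 [333.6824 240.241 ]
body 0.06 0.0375 [312.4711 232.0379]
body 0.06 0.095 [296.8242 225.9877]
cap axis z 0 [327.0732 247.3734] [332.3731 209.8824]
cap axis z 0.02 [327.7237 243.2   ] [333.4564 208.9247]
cap axis z 0.052 [328.788 236.378] [335.2587 207.3308]
0.72 [323.3, 233.5, 337.0, 248.3]
0.63 [291.3, 224.1, 308.1, 247.8]
0.54 [350.3, 219.6, 371.1, 244.2]
```

The fingers closed to 21 mm above the disc without touching anything. In the picture (tip at crop (390,380), disc rim showing below it) they end about 20 mm higher than the TCP reading implies. I'll feel down onto the cap's top, which is at 52 mm, to find their true end.

Request:
send_rows --pt "20 0 0 1 0 0 0" --pt "20 0 0 1 0 0 0" --pt "20 0 0 0 0 0 0"

```text
time_s: 10.2
tool_pos: [0.4889, -0.2484, 0.027]
tool_rot: [-180.0, 0.0, 62.6]
force: [0.4, -0.3, 0.8]
grip_width: 0.0201
```

Request:
send_rows --pt "20 0 0 1 0 0 0" --pt "20 0 0 1 0 0 0" --pt "20 0 0 0 0 0 0"

```text
time_s: 10.5
tool_pos: [0.489, -0.2484, 0.0251]
tool_rot: [-180.0, -0.0, 62.6]
force: [1.1, -0.0, 0.5]
grip_width: 0.0198
```

Request:
send_rows --pt "20 0 0 1 0 0 0" --pt "20 0 0 1 0 0 0" --pt "20 0 0 0 0 0 0"

```text
time_s: 10.8
tool_pos: [0.4889, -0.2484, 0.0231]
tool_rot: [-180.0, -0.0, 62.6]
force: [-0.4, -0.0, -0.0]
grip_width: 0.0201
```

Request:
send_rows --pt "20 0 0 1 0 0 0" --pt "20 0 0 1 0 0 0" --pt "20 0 0 0 0 0 0"

```text
time_s: 11.1
tool_pos: [0.489, -0.2485, 0.0211]
tool_rot: [-180.0, -0.0, 62.6]
force: [-0.4, -0.1, -0.0]
grip_width: 0.0202
```

```bash
python3 - <<'E'
from h import *
np.set_printoptions(precision=4,suppress=True)
im=env.read_camera('side')[:,:,::-1];cv2.imwrite('pics/side5.png',im)
im2=env.read_camera('top')[:,:,::-1];cv2.imwrite('pics/top5.png',im2)
s=env.get_obs();print(s['tool_pos'],s['force'],s['grip_width'])
print(cv2.cvtColor(im[230:252,316:342].copy(),cv2.COLOR_BGR2GRAY))
E
```

```text
[ 0.4891 -0.2485  0.0212] [-0.1503 -0.3649 -0.4946] 0.020275610605087223
[[ 11  10  11  11  16  15  14  17  20  20  22  21  23  27  29  31  35  28
   43  60  42  47 152 207 208 206]
 [ 14  14  14  11  14  15  10  15   9  12  16  21  22  24  25  24  22  29
   46  71 104 126 130 133 137 173]
 [ 14  14  12  12  10   8  10  11   6  12  12  13  19  24  24  24  22  16
   44  84 110 130 131 129 128 130]
 [ 40  11  10  10  12  13   9  14  12  10  12  10  15  13  15  13  15   5
   47 106 133 133 133 132 133 131]
 [176 125  43  12  11  12  12   8   6   7  14  12  13  11  12  10   8  15
   49  93 112 119 126 130 128 129]
 [194 195 193 178 125  40  14   9   6  13   7  12  16  37  44  21  21  51
   58 134 181 112 114 113 123 131]
 [192 194 194 191 189 176 122  15  11  10  12  11  12  28  35  22  25  67
   80  47  89 155 177 113 113 114]
 [193 191 190 191 191 178 118  12   7  12  11  11   4  11  15  11  23  69
   81  27  74 159 199 198 200 180]
 [191 191 190 192 193 173  86  14  11  12  10  12   8   9   8  14  59  85
   37  16  68 114 123 119 162 198]
 [190 189 189 189 178 118  14  14   9  11  19 
[... 671 characters left out ...]
11  17  17
   17  26  64 108 110 107 115 129]
 [192 193 168  93  93  89  69  43  13  12  18  17  14  19  19  18  15  20
   16  36  72  93 102 118 125 133]
 [189 167  88  86  84  83  84  78  52  24   8  17  20  18  20  19  14  35
   86 122 124 127 127 139 157 163]
 [192 169  87  85  83  87  86  92  93 102 104  82  55  42  56  60  75 106
  128 131 132 132 130 137 154 153]
 [164  89  85  84  80  84  85  87  87  91  98 110 122 106 100 111  98 111
  132 133 133 133 133 141 156 153]
 [ 83  78  78  79  77  77  77  79  79  83  84  87  90  84  91  94  99 125
  123 128 126 125 134 147 150 148]
 [163 118 107  83  76  82  82  80  80  79  77  79  77  79  95 116 114 115
  119 118 118 119 115 128 141 143]]
```

```bash
python3 - <<'E'
from h import *
im=cv2.imread('pics/side5.png');im2=cv2.imread('pics/top5.png')
A=cv2.resize(im[195:255,300:360],(400,400),interpolation=cv2.INTER_CUBIC);B=cv2.resize(im2[180:240,295:355],(400,400),interpolation=cv2.INTER_CUBIC)
o=np.hstack([A,B]).astype(float);o=(255*(o/255)**.5).astype(np.uint8)
cv2.imwrite('pics/g5.png',o)
E
```

View pics/g5.png

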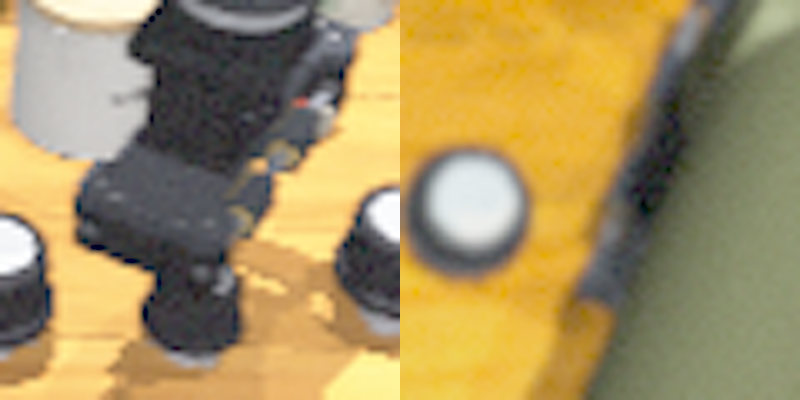

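```bash
python3 - <<'E'
from h import *
np.set_printoptions(precision=4,suppress=True)
s=env.get_obs();p=s['tool_pos'];a=np.radians(s['tool_rot'][2]);y=np.array([np.sin(a),-np.cos(a),0]);x=np.array([np.cos(a),np.sin(a),0])
for sv in(224,226,228,231):
    P,e=tri('side',(311.5,sv),'top',(322.3,223.5));d=P-p;print(sv,P,e,'tool rel: x %.3f y %.3f up %.3f'%(d@x,d@y,d[2]))
# body axis direction in top
A=at_z('top',340-1,181,.12);B=at_z('top',323.5,223,.12);print(A,B,(A-B)/np.linalg.norm(A-B),y)
E
```

```text
224 [ 0.4222 -0.177   0.1602] 0.0013045697685727877 tool rel: x 0.033 y -0.092 up 0.139
226 [ 0.4232 -0.1782  0.151 ] 0.00048738450520615983 tool rel: x 0.032 y -0.091 up 0.130
228 [ 0.4243 -0.1795  0.1418] 0.0003378563836343259 tool rel: x 0.031 y -0.089 up 0.121
231 [ 0.426  -0.1815  0.1278] 0.0015910661447657397 tool rel: x 0.030 y -0.087 up 0.107
[ 0.5656 -0.258   0.12  ] [ 0.4282 -0.1879  0.12  ] [ 0.8906 -0.4548  0.    ] [ 0.888  -0.4599  0.    ]
```

The body corner, triangulated from both cameras, agrees with the reading in x and y but sits about 35 mm higher than it should relative to the reported TCP. The fingers must therefore still be above the cap. I'll keep feeling down gently.

Request:
send_rows --pt "20 0 0 1 0 0 0" --pt "20 0 0 1 0 0 0" --pt "20 0 0 0 0 0 0"

```text
time_s: 11.5
tool_pos: [0.4894, -0.2487, 0.0205]
tool_rot: [180.0, -0.0, 62.6]
force: [-2.2, 1.8, 9.1]
grip_width: 0.02
```

Request:
send_rows --pt "20 0 0 1 0 0 0" --pt "20 0 0 1 0 0 0" --pt "20 0 0 0 0 0 0"

```text
time_s: 11.8
tool_pos: [0.4897, -0.2488, 0.0204]
tool_rot: [180.0, -0.1, 62.6]
force: [-7.0, 4.1, 23.5]
grip_width: 0.0201
```

Request:
send_rows --pt "20 0 0 1 0 0 0" --pt "20 0 0 1 0 0 0" --pt "20 0 0 0 0 0 0"

```text
time_s: 12.1
tool_pos: [0.49, -0.2488, 0.0203]
tool_rot: [180.0, -0.2, 62.6]
force: [-11.3, 5.6, 36.1]
grip_width: 0.0204
```

The fingers touched the cap's top at a reading of 20.6 mm, so they really end about 31 mm above the reported TCP. To grip, I need a reading of about -1.5 mm. I'll back off, open, go down, then close all the way.

Request:
send_rows --pt "87 0 0 -20 0 0 0" --pt "87 0 0 -10 0 0 0" --pt "87 0 0 0 0 0 0" --pt "87 0 0 0 0 0 0" --pt "87 0 0 0 0 0 0" --pt "87 0 0 0 0 0 0" --pt "87 0 0 0 0 0 0" --pt "87 0 0 0 0 0 0" --pt "87 0 0 0 0 0 0" --pt "87 0 0 0 0 0 0" --pt "87 0 0 0 0 0 0"

```text
time_s: 13.2
tool_pos: [0.4891, -0.2485, 0.0453]
tool_rot: [180.0, -0.0, 62.6]
force: [0.2, 0.7, 0.0]
grip_width: 0.0862
```

Request:
send_rows --pt "87 0 0 15 0 0 0" --pt "87 0 0 15 0 0 0" --pt "87 0 0 10 0 0 0" --pt "87 0 0 6 0 0 0" --pt "87 0 0 0 0 0 0"

```text
time_s: 13.7
tool_pos: [0.488, -0.2482, -0.0022]
tool_rot: [-179.9, 0.0, 62.6]
force: [0.3, 0.6, 0.3]
grip_width: 0.087
```

Request:
send_rows --pt "30 0 0 0 0 0 0" --pt "30 0 0 0 0 0 0" --pt "30 0 0 0 0 0 0" --pt "30 0 0 0 0 0 0" --pt "30 0 0 0 0 0 0" --pt "30 0 0 0 0 0 0" --pt "30 0 0 0 0 0 0" --pt "30 0 0 0 0 0 0" --pt "30 0 0 0 0 0 0" --pt "30 0 0 0 0 0 0" --grip_force 25

```text
time_s: 14.7
tool_pos: [0.4892, -0.2485, -0.0006]
tool_rot: [180.0, -0.0, 62.6]
force: [0.1, -0.6, 2.0]
grip_width: 0.0456
```

```bash
python3 - <<'E'
from h import *
np.set_printoptions(precision=4,suppress=True)
s=env.get_obs();print(s['time_s'],s['tool_pos'],s['tool_rot'],s['force'],s['wrist_torque'],s['grip_width'],s['qpos'])
E
```

```text
14.7 [ 0.4892 -0.2485 -0.0006] [179.9863  -0.0079  62.6143] [ 0.1364 -0.6461  1.9504] [-0.034   0.0564 -0.0324] 0.04560823294546418 [ -7.8278  18.9259  36.8951 110.5113 -13.7733  54.9301   8.1796]
```

Gripped at 45.6 mm, which matches the 46 mm grip. The cap's foot is now at about the z reading. I'll lift it and carry it to the neck.

```bash
python3 - <<'E'
from h import *
rows([(.489,-.249,.05,62.6,2),(.49,-.19,.31,66,6),(.562,.058,.31,90,7)])
E
```

```text
[-0.0, 0.0, -25.0, np.float64(0.0)]
[-1.0, 0.0, -26.0, np.float64(0.0)]
[9.0, -4.0, -43.0, np.float64(-0.01)]
[9.0, -4.0, -43.0, np.float64(-0.01)]
[9.0, -4.0, -43.0, np.float64(-0.01)]
[9.0, -4.0, -44.0, np.float64(-0.01)]
[9.0, -4.0, -43.0, np.float64(-0.01)]
[9.0, -5.0, -44.0, np.float64(-0.01)]
[37.0, -5.0, 0.0, np.float64(-0.06)]
[37.0, -3.0, 0.0, np.float64(-0.06)]
[37.0, -1.0, 0.0, np.float64(-0.06)]
[37.0, 2.0, 0.0, np.float64(-0.06)]
[36.0, 4.0, 0.0, np.float64(-0.06)]
[36.0, 6.0, 0.0, np.float64(-0.06)]
[36.0, 8.0, 0.0, np.float64(-0.06)]
end [0.56164841 0.05797946 0.31036469] 90.11630746971863
```

Request:
send_rows --pt "30 0 0 -10 0 0 0" --pt "30 0 0 -20 0 0 0" --pt "30 0 0 -25 0 0 0" --pt "30 9 -4 -43 0 0 -0.01" --pt "30 9 -4 -43 0 0 -0.01" --pt "30 9 -4 -43 0 0 -0.01" --pt "30 9 -4 -43 0 0 -0.01" --pt "30 9 -4 -43 0 0 -0.01" --pt "30 9 -4 -43 0 0 -0.01" --pt "30 0 0 -5 0 0 0" --pt "30 0 0 0 0 0 0"

```text
time_s: 15.8
tool_pos: [0.4915, -0.1898, 0.3188]
tool_rot: [179.8, -0.0, 66.1]
force: [-0.6, 0.0, -1.0]
grip_width: 0.0455
```

```bash
python3 - <<'E'
from h import *
s=env.get_obs();print(s['tool_pos'],s['tool_rot'],s['force'],s['wrist_torque'],s['qpos'])
rows([(.562,.058,.31,90,8)])
E
```

```text
[ 0.49152745 -0.18981871  0.31876075] [ 1.79839129e+02 -4.70198895e-02  6.60509264e+01] [-0.62823416  0.03951787 -1.046417  ] [-0.1097886   0.09892259 -0.01698513] [-17.69415585   0.45103047  36.51967016  89.47957185  -0.30086776
  89.99352358  -5.12525714]
[32.0, -5.0, 1.0, np.float64(-0.05)]
[32.0, -3.0, 1.0, np.float64(-0.05)]
[32.0, -1.0, 1.0, np.float64(-0.05)]
[32.0, 0.0, 1.0, np.float64(-0.05)]
[32.0, 2.0, 1.0, np.float64(-0.05)]
[32.0, 4.0, 1.0, np.float64(-0.06)]
[32.0, 5.0, 1.0, np.float64(-0.05)]
[32.0, 7.0, 2.0, np.float64(-0.06)]
end [0.56161875 0.05846502 0.30976075] 90.11515382626416
```

Request:
send_rows --pt "30 32 -5 1 0 0 -0.05" --pt "30 32 -3 1 0 0 -0.05" --pt "30 32 -1 1 0 0 -0.05" --pt "30 32 0 1 0 0 -0.05" --pt "30 32 2 1 0 0 -0.05" --pt "30 32 4 1 0 0 -0.06" --pt "30 32 5 1 0 0 -0.05" --pt "30 32 7 2 0 0 -0.06" --pt "30 0 0 0 0 0 0" --pt "30 0 0 0 0 0 0"

```text
time_s: 16.8
tool_pos: [0.5615, 0.0607, 0.3076]
tool_rot: [-179.9, 0.1, 90.3]
force: [0.3, -0.7, -0.4]
grip_width: 0.0456
```

```bash
python3 - <<'E'
from h import *
np.set_printoptions(precision=4,suppress=True)
s=env.get_obs();print(s['tool_pos'],s['tool_rot'],s['force'],s['wrist_torque'],s['qpos'])
im=env.read_camera('side')[:,:,::-1];cv2.imwrite('pics/side6.png',im)
im2=env.read_camera('top')[:,:,::-1];cv2.imwrite('pics/top6.png',im2)
A=cv2.resize(im[140:200,205:265],(400,400),interpolation=cv2.INTER_CUBIC);B=cv2.resize(im2[140:230,200:290],(400,400),interpolation=cv2.INTER_CUBIC)
cv2.imwrite('pics/g6.png',np.hstack([A,B]))
p=s['tool_pos'];print('foot',proj('side',p),'rim pred',proj('side',[.562,.06,.25]),'neck base',proj('side',[.562,.06,.222]))
rows([(.562,.06,.27,90,4)])
E
```

```text
[0.5615 0.0607 0.3076] [-179.944     0.0648   90.3238] [ 0.3379 -0.7323 -0.4474] [-0.15    0.0869  0.0088] [-30.583    6.1519  23.9646  85.2098  -2.4368  89.2287  -6.3817]
foot [239.6202 157.4202] rim pred [240.0473 172.2222] neck base [240.1457 179.1827]
[0.0, 0.0, 10.0, np.float64(0.0)]
[1.0, 0.0, 9.0, np.float64(0.0)]
[0.0, 0.0, 10.0, np.float64(0.0)]
[1.0, 1.0, 9.0, np.float64(0.0)]
end [0.5624 0.0601 0.2703] 90.0712595935385
```

View pics/g6.png

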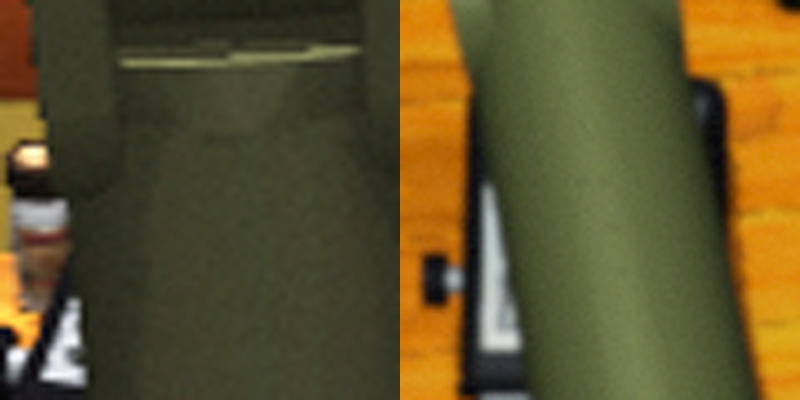

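Both views are blocked by the arm here. I'll refine the neck position from the earlier clear top pictures by fitting a cylinder silhouette.

```bash
python3 - <<'E'
from h import *
from scipy.optimize import minimize
t=np.linspace(0,2*np.pi,60)
S=8
def fit(cam,f,box,sat):
    im=cv2.imread(f)[box[1]:box[3],box[0]:box[2]]
    im=cv2.resize(im,None,fx=S,fy=S,interpolation=cv2.INTER_LINEAR);hsv=cv2.cvtColor(im,cv2.COLOR_BGR2HSV)
    m=(((hsv[...,1]>sat)|(hsv[...,2]<110))).astype(np.uint8)
    n,l,st,ce=cv2.connectedComponentsWithStats(m);k=1+np.argmax(st[1:,4]);m=l==k
    def cost(q):
        P=[proj(cam,[q[0]+.0275*np.cos(a),q[1]+.0275*np.sin(a),z]) for z in(.222,.25) for a in t]
        P=(np.array(P)-box[:2]+.5)*S-.5
        c=np.zeros(m.shape,np.uint8);cv2.fillConvexPoly(c,cv2.convexHull((P*16).round().astype(np.int32)),1,shift=4)
        return 1-(m&(c>0)).sum()/(m|(c>0)).sum()
    r=minimize(cost,[.562,.06],method='Nelder-Mead',options=dict(initial_simplex=[[.562,.06],[.568,.06],[.562,.066]]))
    print(f,sat,r.x,r.fun)
for f in('top0','top1','top3','top5'):
    for sat in(70,110): fit('top',f'pics/{f}.png',(228,168,258,202),sat)
E
```

```text
Traceback (most recent call last):
  File "h.py", line 12, in proj
    c=env.get_calibration(cam);E=np.linalg.inv(np.array(c['extrinsics']));q=E[:3,:3]@np.array(P)+E[:3,3]
ValueError: time passes only in moves, steps and waits
```

```bash
cat >> h.py <<'E'
from functools import lru_cache
_gc=env.get_calibration
class _E: pass
_cal=lru_cache(None)(lambda n:_gc(n))
def proj(cam,P):
    c=_cal(cam);E=np.linalg.inv(np.array(c['extrinsics']));q=E[:3,:3]@np.array(P)+E[:3,3]
    s=q[:2]/q[2];s=s*(1+c['k1']*(s@s));return np.array([c['fx']*s[0]+c['cx'],c['fy']*s[1]+c['cy']])
E
cat > fit.py <<'E'
from h import *
from scipy.optimize import minimize
t=np.linspace(0,2*np.pi,60)
S=8
def fit(cam,f,box,sat):
    im=cv2.imread(f)[box[1]:box[3],box[0]:box[2]]
    im=cv2.resize(im,None,fx=S,fy=S,interpolation=cv2.INTER_LINEAR);hsv=cv2.cvtColor(im,cv2.COLOR_BGR2HSV)
    m=(((hsv[...,1]>sat)|(hsv[...,2]<110))).astype(np.uint8)
    n,l,st,ce=cv2.connectedComponentsWithStats(m);k=1+np.argmax(st[1:,4]);m=l==k
    def cost(q):
        P=[proj(cam,[q[0]+.0275*np.cos(a),q[1]+.0275*np.sin(a),z]) for z in(.222,.25) for a in t]
        P=(np.array(P)-box[:2]+.5)*S-.5
        c=np.zeros(m.shape,np.uint8);cv2.fillConvexPoly(c,cv2.convexHull((P*16).round().astype(np.int32)),1,shift=4)
        return 1-(m&(c>0)).sum()/(m|(c>0)).sum()
    r=minimize(cost,[.562,.06],method='Nelder-Mead',options=dict(initial_simplex=[[.562,.06],[.568,.06],[.562,.066]]))
    print(f,sat,r.x,r.fun)
for f in('top0','top1','top3'):
    for sat in(70,110): fit('top',f'pics/{f}.png',(228,168,258,202),sat)
E
python3 fit.py
```

```text
pics/top0.png 70 [0.56860315 0.06064673] 0.18063766891891897
pics/top0.png 110 [0.56553906 0.06126563] 0.215563175943023
pics/top1.png 70 [0.56762344 0.06126324] 0.19589424244023435
pics/top1.png 110 [0.56553906 0.06126563] 0.2393563703508309
pics/top3.png 70 [0.56693945 0.05961328] 0.16519812166939274
pics/top3.png 110 [0.56553906 0.06126563] 0.19467159060933792
```

Request:
send_rows --pt "30 0 -2 10 0 0 0" --pt "30 0 -2 15 0 0 0" --pt "30 0 0 15 0 0 0" --pt "30 0 0 8 0 0 0" --pt "30 0 0 2 0 0 0" --pt "30 0 0 2 0 0 0" --pt "30 0 0 0 0 0 0"

```text
time_s: 17.6
tool_pos: [0.5575, 0.0588, 0.2565]
tool_rot: [180.0, -0.0, 90.1]
force: [-0.0, 0.4, -1.0]
grip_width: 0.0456
```

```bash
cat > st.py <<'E'
from h import *
np.set_printoptions(precision=4,suppress=True)
s=env.get_obs();print(s['time_s'],s['tool_pos'],s['tool_rot'],'F',s['force'],'M',s['wrist_torque'],s['grip_width'],'j7',s['qpos'][[2,3,4,5,6]])
E
python3 st.py
```

```text
17.6 [0.5575 0.0588 0.2565] [179.9661  -0.0069  90.1082] F [-0.0335  0.4016 -1.028 ] M [-0.0895  0.0638  0.0023] 0.04556497181371325 j7 [23.8096 91.1475 -2.409  83.3956 -6.4742]
```

Request:
send_rows --pt "30 1 4 0 0 0 0" --pt "30 1 4 0 0 0 0" --pt "30 0 0 2 0 0 0" --pt "30 0 0 2 0 0 0" --pt "30 0 0 2 0 0 0" --pt "30 0 0 1 0 0 0" --pt "30 0 0 0 0 0 0"

```text
time_s: 18.3
tool_pos: [0.565, 0.0608, 0.249]
tool_rot: [-180.0, 0.0, 90.1]
force: [-0.2, 0.0, -1.3]
grip_width: 0.0456
```

Request:
send_rows --pt "30 0 0 1 0 0 0" --pt "30 0 0 1 0 0 0" --pt "30 0 0 0 0 0 0"

```text
time_s: 18.6
tool_pos: [0.5651, 0.0608, 0.2472]
tool_rot: [-180.0, -0.0, 90.1]
force: [-0.7, -0.6, -0.3]
grip_width: 0.0453
```

```bash
python3 st.py
```

```text
18.6 [0.5651 0.0608 0.2472] [-179.9941   -0.0015   90.1164] F [-0.6901 -0.5893 -0.2732] M [-0.0997  0.089   0.0059] 0.04528525397749019 j7 [23.8783 90.9553 -2.9225 82.4999 -6.1616]
```

Request:
send_rows --pt "30 0 0 1 0 0 0" --pt "30 0 0 1 0 0 0" --pt "30 0 0 0 0 0 0"

```text
time_s: 18.9
tool_pos: [0.5651, 0.0608, 0.2451]
tool_rot: [-180.0, -0.0, 90.1]
force: [0.5, -0.0, -0.8]
grip_width: 0.0452
```

Request:
send_rows --pt "30 0 0 1 0 0 0" --pt "30 0 0 1 0 0 0" --pt "30 0 0 0 0 0 0"

```text
time_s: 19.2
tool_pos: [0.5652, 0.0609, 0.2432]
tool_rot: [180.0, -0.0, 90.1]
force: [-0.1, -0.1, -1.8]
grip_width: 0.0454
```

```bash
python3 st.py
```

```text
19.2 [0.5652 0.0609 0.2432] [179.9906  -0.0051  90.1173] F [-0.1163 -0.0847 -1.758 ] M [-0.0808  0.0086  0.0471] 0.045353776928792645 j7 [23.869  91.3233 -2.9562 82.0491 -6.1343]
```

Request:
send_rows --pt "30 0 0 1 0 0 0" --pt "30 0 0 0 0 0 0" --pt "30 0 0 1 0 0 0" --pt "30 0 0 0 0 0 0"

```text
time_s: 19.6
tool_pos: [0.5657, 0.0609, 0.2415]
tool_rot: [179.9, -0.0, 90.1]
force: [2.2, -0.5, -0.7]
grip_width: 0.0451
```

Request:
send_rows --pt "30 0 0 1 0 0 0" --pt "30 0 0 0 0 0 0" --pt "30 0 0 0 0 0 0"

```text
time_s: 19.9
tool_pos: [0.5657, 0.0609, 0.2405]
tool_rot: [179.9, -0.0, 90.1]
force: [3.6, -0.1, -0.5]
grip_width: 0.0453
```

```bash
python3 st.py
```

```text
19.9 [0.5657 0.0609 0.2405] [179.9235  -0.0103  90.1125] F [ 3.6238 -0.1369 -0.5366] M [-0.0286 -0.7037 -0.0411] 0.04533015102070493 j7 [23.8664 91.5776 -2.9784 81.6776 -6.1148]
```

Request:
send_rows --pt "30 0 1 0 0 0 0" --pt "30 0 0 0 0 0 0" --pt "30 0 0 1 0 0 0" --pt "30 0 0 0 0 0 0" --pt "30 0 0 0 0 0 0"

```text
time_s: 20.4
tool_pos: [0.5659, 0.0609, 0.239]
tool_rot: [-180.0, -0.0, 90.1]
force: [0.3, 1.1, -0.8]
grip_width: 0.0455
```

```bash
python3 st.py
```

```text
20.4 [0.5659 0.0609 0.239 ] [-179.9603   -0.0054   90.1219] F [ 0.3412  1.1236 -0.8246] M [ 0.0653 -0.186   0.0142] 0.045506385454789106 j7 [23.8742 91.5838 -3.0529 81.6423 -6.0509]
```

Request:
send_rows --pt "30 0 0 1 0 0 0" --pt "30 0 0 0 0 0 0" --pt "30 0 0 1 0 0 0" --pt "30 0 0 0 0 0 0" --pt "30 0 0 0 0 0 0"

```text
time_s: 20.9
tool_pos: [0.566, 0.0609, 0.2379]
tool_rot: [180.0, -0.0, 90.1]
force: [-1.7, 1.1, 4.4]
grip_width: 0.0451
```

```bash
python3 st.py
```

```text
20.9 [0.566  0.0609 0.2379] [179.9969  -0.027   90.1161] F [-1.6678  1.0734  4.4038] M [ 0.0439  0.5652 -0.0236] 0.045086978159014246 j7 [23.8743 91.714  -3.0704 81.469  -6.0394]
```

The lugs rest on the thread, with the sealing face about 9 mm above the rim and about 5 N of pressure. Now I'll turn backward gently, following the climb.

Request:
send_rows --pt "30 0 0 0 0 0 -0.05" --pt "30 0 0 -0.2 0 0 -0.05" --pt "30 0 0 -0.1 0 0 -0.05" --pt "30 0 0 -0.1 0 0 -0.05" --pt "30 0 0 -0.2 0 0 -0.05" --pt "30 0 0 -0.1 0 0 -0.05" --pt "30 0 0 -0.1 0 0 -0.05" --pt "30 0 0 0 0 0 0"

```text
time_s: 21.7
tool_pos: [0.566, 0.0616, 0.2387]
tool_rot: [180.0, -0.1, 110.2]
force: [-2.0, 1.7, 5.5]
grip_width: 0.0457
```

```bash
python3 st.py
```

```text
21.7 [0.566  0.0616 0.2387] [179.9758  -0.071  110.2246] F [-2.0476  1.6574  5.4985] M [ 0.414   0.6432 -0.0075] 0.045745994146247144 j7 [22.5509 91.5974 -2.9403 81.5605 13.8768]
```

Request:
send_rows --pt "30 0 0 -0.1 0 0 -0.06" --pt "30 0 0 -0.2 0 0 -0.06" --pt "30 0 0 -0.1 0 0 -0.06" --pt "30 0 0 -0.2 0 0 -0.06" --pt "30 0 0 -0.1 0 0 -0.06" --pt "30 0 0 -0.2 0 0 -0.06" --pt "30 0 0 -0.1 0 0 -0.06" --pt "30 0 0 -0.2 0 0 -0.06" --pt "30 0 0 -0.1 0 0 -0.06" --pt "30 0 0 0 0 0 0"

```text
time_s: 22.7
tool_pos: [0.5658, 0.0609, 0.24]
tool_rot: [180.0, -0.0, 141.1]
force: [-3.2, 1.2, 5.6]
grip_width: 0.0454
```

```bash
python3 st.py
```

```text
22.7 [0.5658 0.0609 0.24  ] [179.9954  -0.0346 141.1326] F [-3.1941  1.2371  5.618 ] M [0.1405 0.6903 0.024 ] 0.04538731054020143 j7 [20.6246 91.4201 -2.6335 81.7381 44.5828]
```

Request:
send_rows --pt "30 0.2 -0.2 -0.1 0 0 -0.05" --pt "30 0 0 -0.1 0 0 -0.05" --pt "30 0 0 -0.2 0 0 -0.05" --pt "30 0 0 -0.1 0 0 -0.05" --pt "30 0 0 -0.1 0 0 -0.05" --pt "30 0 0 -0.2 0 0 -0.05" --pt "30 0 0 -0.1 0 0 -0.05" --pt "30 0 0 -0.1 0 0 -0.05" --pt "30 0 0 0 0 0 0"

```text
time_s: 23.6
tool_pos: [0.5658, 0.0605, 0.241]
tool_rot: [-180.0, 0.0, 164.0]
force: [-2.5, 0.6, 5.4]
grip_width: 0.0456
```

```bash
python3 st.py
```

```text
23.6 [0.5658 0.0605 0.241 ] [-179.9985    0.0141  164.0216] F [-2.4906  0.5912  5.3788] M [0.004  0.515  0.0425] 0.04563220021572796 j7 [19.2246 91.3184 -2.4039 81.8128 67.3126]
```

Request:
send_rows --pt "30 0 0 -0.1 0 0 -0.05" --pt "30 0 0 -0.1 0 0 -0.05" --pt "30 0 0 -0.1 0 0 -0.05" --pt "30 0 0 -0.1 0 0 -0.05" --pt "30 0 0 0 0 0 0"

```text
time_s: 24.1
tool_pos: [0.566, 0.0602, 0.2414]
tool_rot: [-180.0, 0.0, 175.5]
force: [-0.7, -0.7, 6.2]
grip_width: 0.0456
```

Request:
send_rows --pt "30 0 0 -0.1 0 0 -0.05" --pt "30 0 0 -0.1 0 0 -0.05" --pt "30 0 0 0 0 0 0"

```text
time_s: 24.4
tool_pos: [0.5657, 0.0596, 0.2413]
tool_rot: [-179.9, -0.0, -178.9]
force: [-1.9, -1.7, 4.8]
grip_width: 0.0456
```

```bash
python3 st.py
```

```text
24.4 [0.5657 0.0596 0.2413] [-179.9297   -0.0145 -178.8741] F [-1.8534 -1.6871  4.8156] M [-0.3653  0.4605 -0.058 ] 0.04558786277508098 j7 [18.2114 91.2593 -2.2159 81.873  84.3384]
```

Request:
send_rows --pt "30 0 0 0 0 0 -0.05" --pt "30 0 0 0 0 0 0"

```text
time_s: 24.6
tool_pos: [0.5659, 0.0599, 0.2409]
tool_rot: [-180.0, 0.0, -176.0]
force: [-0.9, -0.2, 0.1]
grip_width: 0.0456
```

```bash
python3 st.py
```

```text
24.6 [0.5659 0.0599 0.2409] [-179.9561    0.001  -176.0418] F [-0.8912 -0.2143  0.0722] M [-0.0057  0.0078  0.0289] 0.04557645039899282 j7 [18.0324 91.2749 -2.2252 81.8118 87.1459]
```

The upward force has vanished at yaw 184°, so the lugs have passed the start edge. I'll turn 2° more to centre them in the gap, then sink gently.

Request:
send_rows --pt "30 0 0.5 0 0 0 -0.04" --pt "30 0 0 1 0 0 0" --pt "30 0 0 1 0 0 0" --pt "30 0 0 0 0 0 0"

```text
time_s: 25.0
tool_pos: [0.5657, 0.0613, 0.2382]
tool_rot: [-180.0, -0.0, -173.7]
force: [0.7, 1.2, -1.1]
grip_width: 0.0452
```

```bash
python3 st.py
```

```text
25.0 [0.5657 0.0613 0.2382] [-179.9918   -0.0413 -173.7009] F [ 0.6879  1.1772 -1.1217] M [ 0.0298 -0.0072  0.0338] 0.04519627170563167 j7 [17.8365 91.4818 -2.2634 81.5636 89.3807]
```

Request:
send_rows --pt "30 0 0 1 0 0 0" --pt "30 0 0 1 0 0 0" --pt "30 0 0 0 0 0 0"

```text
time_s: 25.3
tool_pos: [0.5658, 0.0612, 0.2368]
tool_rot: [-180.0, -0.0, -173.6]
force: [1.6, -1.1, -1.4]
grip_width: 0.0454
```

```bash
python3 st.py
```

```text
25.3 [0.5658 0.0612 0.2368] [-179.9987   -0.0069 -173.6435] F [ 1.6032 -1.1035 -1.3667] M [ 0.0035 -0.0319  0.0341] 0.045411730113170484 j7 [17.8334 91.6378 -2.2734 81.3645 89.451 ]
```

Request:
send_rows --pt "30 0 0 1 0 0 0" --pt "30 0 0 1 0 0 0" --pt "30 0 0 0 0 0 0"

```text
time_s: 25.6
tool_pos: [0.5659, 0.0612, 0.2349]
tool_rot: [-180.0, 0.0, -173.6]
force: [0.1, -0.8, -0.4]
grip_width: 0.0457
```

```bash
python3 st.py
```

```text
25.6 [0.5659 0.0612 0.2349] [-179.9971    0.0042 -173.6366] F [ 0.1385 -0.8005 -0.3945] M [-0.0899 -0.0779  0.0438] 0.04569636138200216 j7 [17.8285 91.817  -2.2826 81.1425 89.4711]
```

Request:
send_rows --pt "30 0 0 1 0 0 0" --pt "30 0 0 1 0 0 0" --pt "30 0 0 0 0 0 0"

```text
time_s: 25.9
tool_pos: [0.5657, 0.0613, 0.2327]
tool_rot: [180.0, -0.0, -173.6]
force: [0.3, -0.2, -1.3]
grip_width: 0.0452
```

```bash
python3 st.py
```

```text
25.9 [0.5657 0.0613 0.2327] [ 179.9931   -0.0194 -173.6282] F [ 0.2518 -0.1597 -1.3224] M [-0.0503 -0.0369  0.0269] 0.04524687394931425 j7 [17.8179 92.0105 -2.3074 80.9275 89.4838]
```

Request:
send_rows --pt "30 0 0 1 0 0 0" --pt "30 0 0 0 0 0 0" --pt "30 0 0 0 0 0 0"

```text
time_s: 26.2
tool_pos: [0.5659, 0.0614, 0.2319]
tool_rot: [180.0, -0.0, -173.6]
force: [-0.6, 0.1, -0.4]
grip_width: 0.0452
```

```bash
python3 st.py
```

```text
26.2 [0.5659 0.0614 0.2319] [ 179.9933   -0.0004 -173.6249] F [-0.601   0.0856 -0.3717] M [-0.0126 -0.0129  0.0176] 0.045190275139210166 j7 [17.8171 92.0847 -2.3112 80.8227 89.4905]
```

Request:
send_rows --pt "30 0 0 0.5 0 0 0" --pt "30 0 0 0.5 0 0 0" --pt "30 0 0 0 0 0 0"

```text
time_s: 26.5
tool_pos: [0.5659, 0.0614, 0.2316]
tool_rot: [180.0, 0.0, -173.6]
force: [-1.7, -0.2, 3.4]
grip_width: 0.0452
```

```bash
python3 st.py
```

```text
26.5 [0.5659 0.0614 0.2316] [ 179.9848    0.0265 -173.6253] F [-1.7393 -0.242   3.4173] M [-0.005   0.3387 -0.0199] 0.04521410625888097 j7 [17.815  92.1368 -2.3167 80.7524 89.4952]
```

It has bottomed at 2.6 mm above the rim, as specified. Now I'll screw it clockwise, following the 2.55 mm/rad pitch.

Request:
send_rows --pt "30 0 0 0.1 0 0 0.05" --pt "30 0 0 0.1 0 0 0.05" --pt "30 0 0 0.2 0 0 0.05" --pt "30 0 0 0.1 0 0 0.05" --pt "30 0 0 0 0 0 0"

```text
time_s: 27.0
tool_pos: [0.5667, 0.0615, 0.2312]
tool_rot: [180.0, 0.1, 174.9]
force: [1.4, 0.1, 2.6]
grip_width: 0.0451
```

```bash
python3 st.py
```

```text
27.0 [0.5667 0.0615 0.2312] [179.9619   0.1292 174.91  ] F [1.3727 0.1424 2.5569] M [-0.0196 -0.2261  0.0233] 0.04514646981194094 j7 [18.5363 92.1835 -2.4117 80.6009 78.1134]
```

Request:
send_rows --pt "30 0 0 0.1 0 0 0.05" --pt "30 0 0 0.1 0 0 0.05" --pt "30 0 0 0.2 0 0 0.05" --pt "30 0 0 0.1 0 0 0.05" --pt "30 0 0 0.1 0 0 0.05" --pt "30 0 0 0.2 0 0 0.05" --pt "30 0 0 0 0 0 0"

```text
time_s: 27.7
tool_pos: [0.5668, 0.0607, 0.2305]
tool_rot: [180.0, 0.1, 157.8]
force: [2.1, -1.1, 4.5]
grip_width: 0.0451
```

```bash
python3 st.py
```

```text
27.7 [0.5668 0.0607 0.2305] [179.9708   0.1271 157.7511] F [ 2.1126 -1.057   4.4624] M [-0.339  -0.2522 -0.0321] 0.04510220000731894 j7 [19.6374 92.2817 -2.5122 80.532  61.1171]
```

Request:
send_rows --pt "30 0 0 0.1 0 0 0.05" --pt "30 0 0 0.1 0 0 0.05" --pt "30 0 0 0.2 0 0 0.05" --pt "30 0 0 0.1 0 0 0.05" --pt "30 0 0 0.1 0 0 0.05" --pt "30 0 0 0.2 0 0 0.05" --pt "30 0 0 0 0 0 0"

```text
time_s: 28.4
tool_pos: [0.5667, 0.0608, 0.23]
tool_rot: [179.9, 0.1, 140.6]
force: [0.4, -1.8, 5.9]
grip_width: 0.0456
```

```bash
python3 st.py
```

```text
28.4 [0.5667 0.0608 0.23  ] [179.9273   0.1117 140.5818] F [ 0.4137 -1.8314  5.9245] M [-0.3764 -0.1265  0.0458] 0.04558040472671006 j7 [20.727  92.3722 -2.661  80.4694 44.0764]
```

Request:
send_rows --pt "30 0 0 0.1 0 0 0.05" --pt "30 0 0 0.1 0 0 0.05" --pt "30 0 0 0.2 0 0 0.05" --pt "30 0 0 0.1 0 0 0.05" --pt "30 0 0 0.1 0 0 0.05" --pt "30 0 0 0.2 0 0 0.05" --pt "30 0 0 0 0 0 0"

```text
time_s: 29.1
tool_pos: [0.5668, 0.0609, 0.2296]
tool_rot: [179.9, 0.1, 123.4]
force: [0.2, -1.3, 5.6]
grip_width: 0.0454
```

```bash
python3 st.py
```

```text
29.1 [0.5668 0.0609 0.2296] [179.8684   0.081  123.3946] F [ 0.205  -1.3009  5.5904] M [-0.4418  0.055  -0.0043] 0.04539585734456078 j7 [21.8332 92.4511 -2.8245 80.3982 27.025 ]
```

Request:
send_rows --pt "30 0 0 0 0 0 0.05" --pt "30 0 0 0 0 0 0.05" --pt "30 0 0 -0.5 0 0 0" --pt "30 0 0 -0.3 0 0 0" --pt "30 0 0 0 0 0 0"

```text
time_s: 29.6
tool_pos: [0.5665, 0.0612, 0.2294]
tool_rot: [179.9, 0.0, 117.7]
force: [2.3, -0.9, 4.3]
grip_width: 0.0456
```

```bash
python3 st.py
```

```text
29.6 [0.5665 0.0612 0.2294] [179.9136   0.0415 117.6751] F [ 2.3358 -0.9416  4.347 ] M [-0.3817 -0.3074 -0.0009] 0.045628851388305754 j7 [22.1874 92.4523 -2.8866 80.4415 21.3311]
```

Request:
send_rows --pt "30 0 0 -0.5 0 0 0" --pt "30 0 0 -0.5 0 0 0" --pt "30 0 0 0 0 0 0"

```text
time_s: 29.9
tool_pos: [0.5665, 0.0612, 0.2295]
tool_rot: [179.9, 0.0, 117.6]
force: [4.9, -0.6, 1.1]
grip_width: 0.0453
```

```bash
python3 st.py
```

```text
29.9 [0.5665 0.0612 0.2295] [179.9493   0.047  117.6338] F [ 4.9124 -0.6449  1.0679] M [-0.3452 -0.8995  0.0693] 0.045272432030897355 j7 [22.1883 92.4158 -2.8775 80.4866 21.2793]
```

The cap is held by the thread: a light upward pull does not lift it. It has turned 1.2 rad and dropped 2.1 mm, so the seal is squeezed about 1.8 mm. Releasing now.

Request:
send_rows --pt "87 0 0 0 0 0 0" --pt "87 0 0 0 0 0 0" --pt "87 0 0 0 0 0 0" --pt "87 0 0 0 0 0 0" --pt "87 0 0 0 0 0 0" --pt "87 0 0 0 0 0 0" --pt "87 0 0 0 0 0 0" --pt "87 0 0 -20 0 0 0" --pt "87 0 0 -30 0 0 0" --pt "87 0 0 -40 0 0 0" --pt "87 0 0 -20 0 0 0"

```text
time_s: 31.0
tool_pos: [0.5667, 0.0613, 0.3434]
tool_rot: [179.8, 0.1, 117.6]
force: [0.2, 0.1, 0.2]
grip_width: 0.087
```

```bash
python3 st.py; python3 - <<'E'
from h import *
rows([(.5,-.19,.34,66,9)])
E
```

```text
31.0 [0.5667 0.0613 0.3434] [179.7634   0.0576 117.6129] F [0.2173 0.1407 0.1658] M [-0.0458  0.0502 -0.0031] 0.08699264598574677 j7 [22.5747 80.6328 -2.5845 92.9743 20.9794]
[-21.0, -20.0, 0.0, np.float64(0.1)]
[-23.0, -17.0, 0.0, np.float64(0.1)]
[-25.0, -15.0, 0.0, np.float64(0.1)]
[-26.0, -12.0, 1.0, np.float64(0.1)]
[-27.0, -10.0, 0.0, np.float64(0.1)]
[-28.0, -7.0, 1.0, np.float64(0.1)]
[-29.0, -4.0, 0.0, np.float64(0.1)]
[-29.0, -1.0, 1.0, np.float64(0.1)]
[-29.0, 2.0, 0.0, np.float64(0.1)]
end [ 0.49992169 -0.19041076  0.3404173 ] 66.0466594467956
```

Moving aside for a final look.

Request:
send_rows --pt "87 -21 -20 0 0 0 0.1" --pt "87 -23 -17 0 0 0 0.1" --pt "87 -25 -15 0 0 0 0.1" --pt "87 -26 -12 0 0 0 0.1" --pt "87 -27 -10 0 0 0 0.1" --pt "87 -28 -7 0 0 0 0.1" --pt "87 -29 -4 0 0 0 0.1" --pt "87 -29 -1 0 0 0 0.1" --pt "87 -29 2 0 0 0 0.1" --pt "87 0 0 0 0 0 0" --pt "87 0 0 0 0 0 0"

```text
time_s: 32.1
tool_pos: [0.4989, -0.1908, 0.34]
tool_rot: [180.0, -0.0, 66.0]
force: [0.5, -0.6, -0.7]
grip_width: 0.0869
```

```bash
python3 st.py; python3 - <<'E'
from h import *
im=env.read_camera('side')[:,:,::-1];im2=env.read_camera('top')[:,:,::-1]
A=cv2.resize(im[140:270,110:370],(780,390),interpolation=cv2.INTER_CUBIC)
B=cv2.resize(im2[160:200,215:270],(280,205),interpolation=cv2.INTER_CUBIC);C=cv2.resize(im2[130:285,125:385],(344,205),interpolation=cv2.INTER_AREA)
o=np.zeros((595,780,3),np.uint8);o[:390]=A;o[390:,:280]=B;o[390:,290:634]=C
cv2.imwrite('pics/end.png',o)
E
```

```text
32.1 [ 0.4989 -0.1908  0.34  ] [179.9884  -0.0429  66.0013] F [ 0.5302 -0.5985 -0.6699] M [-0.0291  0.0781 -0.    ] 0.08694186299131805 j7 [35.8396 85.9738 -1.1157 92.5252 -4.6323]
```

View pics/end.png

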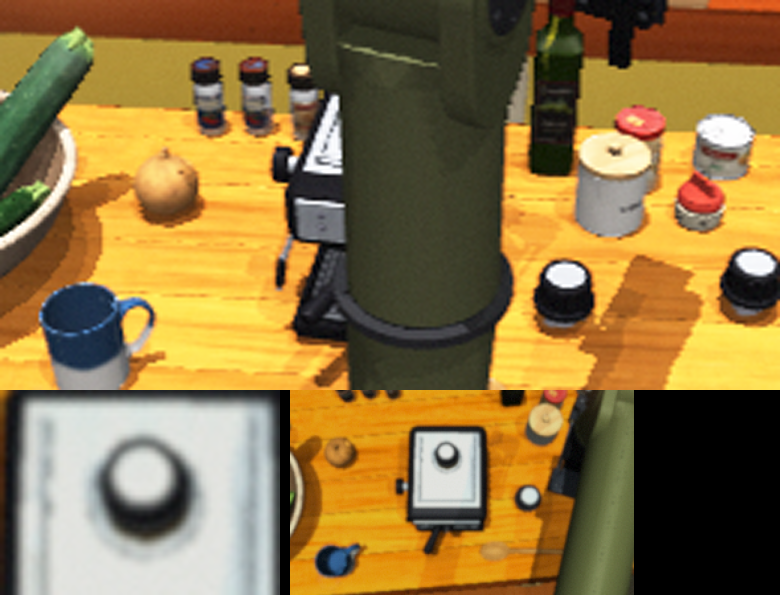

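The top view shows the cap upright and centred on the neck, at crop (145,485). The mug, canister and timer are where they were, the two larger caps are still on the worktop, and the arm is clear of everything.

```bash
python3 -c "
from cell import env
print(env.sign_off())"
```

```text
the job is handed in; nothing more can be done
None
```

The smallest cap is screwed onto the filler neck and released, and I handed the job in at about 32 s. By feel, the seal is squeezed firmly, roughly 1.8 mm.

- **Thread:** I turned the cap counter-clockwise about 96° under 5–6 N until it dropped in at the start. It then sank to 2.6 mm above the rim, against 2.7 mm expected. I screwed it clockwise 1.2 rad, and the moment about the cap's axis stayed under 0.1 N m at each check.
- **Last checks:** A light upward pull did not lift the cap before I let go. The final top picture shows it upright on the neck. The mug, canister and timer are where they stood, and the arm is touching nothing. I could not measure the squeeze directly; it comes from the height reading and agrees with the turn angle.
- **What went wrong:** The fingers ended about 31 mm above the reported tool point, so my first two grasps closed above the cap without moving it. To find the true height I pressed on the cap's top, reaching 36 N, close to the 40 N limit for the arm or gripper body. The third grasp held.
- **What I could not see:** The arm hid the neck from both cameras while I fitted the cap, so I located it by feel. It was about 4 mm from my first camera estimate of (0.562, 0.060).

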